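Clear stale biscuits into the pedal bin

TASK

Throw out the stale biscuits left on the cookie sheet. Press the bin's pedal right down to its stop so that the lid swings up and stays open, then lift every biscuit off the sheet with the turner - slide its blade under, never touch the food with the gripper - and tip it into the bin. To finish, lay the turner back flat on its spoon rest and shut the bin's lid, leaving the jars and other things on the worktop undisturbed.

Things in the scene. Friction and masses are not known exactly. Their poses are not given: they have to be found in the camera images.
- bin: fixed rectangular steel pedal bin, 150 (x) x 200 (y) x 170 mm high, open-topped under its lid; origin under its centre on the worktop, x points from its front (pedal side) to its back (hinge side), z up. Walls 4 mm, inner floor 36 mm above the worktop. Its front roughly faces the robot.
- bin_mouth (a point): centre of the bin's mouth, 170 mm above the worktop; axes as the bin's
- bin_pedal (a joint): pedal angle: 0 up, 0.20 rad at its firm rubber stop; springs back up. Hinged across the bin 163 mm behind the pad's centre, the pad sinks 32 mm. Takes about 10 N on the pad, up to 16 N if pressed fast. A push rod swings the lid up in proportion (lid about 9.4 x pedal angle); the rod only pushes, so a lid that stands open stays when the pedal returns
- pedal_pad (a point): centre of the top of the pedal's black ribbed pad, 52 (x) x 75 (y) mm, about 48 mm above the worktop when up and 15 mm when down. It stands out of the foot of the bin's front, its centre 58 mm in front of the front wall. z: normal of the pad
- bin_lid (a joint): lid angle: 0 shut, 1.92 rad fully open; hinged along the bin's top back edge. Past upright (more than about 1.6 rad) it leans back and stays open by its weight; short of upright (below about 1.5 rad) it sinks shut by itself, softly, in 2 to 3 s. 150 g: pulled forward with 1 to 2 N near its edge it comes over
- bin_lid_edge (a point): middle of the lid's free edge (front edge when shut, top edge when open, then about 310 mm above the worktop); lid 156 x 206 mm, 12 mm thick. Its x axis points from the free edge to the hinge, z is the lid's outer face (up when shut, to the rear when open)
- bin_lid_hinge (a point): a point on the lid's hinge axis, 75 mm behind the bin's centre, 171 mm up; the axis is the bin's y
- sheet: fixed aluminium cookie sheet 210 (x) x 320 (y) mm; top of its floor 4 mm above the worktop; rims 5 mm thick, 18 mm high (21 mm with the bead) along its +x side and both y sides, no rim along its -x side, where the turner can slide in. Origin under its centre; z up. A biscuit pushed in +x stops against the +x rim (inner face at x = +100 mm)
- biscuit0: round oat biscuit, 78 mm across, 14 mm thick, 60 g, flat underside 60 mm across with an edge bevelled up to 5.5 mm height; origin at the centre of its underside, z up. Lies on the cookie sheet; may be absent
- biscuit1: round oat biscuit, 78 mm across, 14 mm thick, 60 g, flat underside 60 mm across with an edge bevelled up to 5.5 mm height; origin at the centre of its underside, z up. Lies on the cookie sheet; may be absent
- biscuit2: round oat biscuit, 78 mm across, 14 mm thick, 60 g, flat underside 60 mm across with an edge bevelled up to 5.5 mm height; origin at the centre of its underside, z up. Lies on the cookie sheet; may be absent
- turner: cranked steel turner, 190 g: flat blade 90 (x) x 70 (y) x 2 mm, neck, black handle 20 mm wide (y), 24 mm high, from x = -75 to -195 mm, its centre line 46 mm (front) to 58 mm (rear) above the blade's underside. Origin: centre of the blade's underside; x to the front edge, z up. Stands flat on its blade (mass centre at x = -30 mm). Slippery blade: a biscuit slides off at about 0.4 rad of tilt
- turner_grip (a point): good place to grip the handle across its 20 mm width: on the handle's centre line, at x = -112 mm, 50 mm above the blade's underside; axes as the turner's
- turner_tip (a point): middle of the blade's front edge, at its underside; axes as the turner's
- rest: fixed white ceramic spoon rest 130 (x) x 100 (y) mm, floor 6 mm above the worktop, 11 mm high rim on the +x side and both y sides (inner 121 x 88 mm); the turner's blade lies on it, handle over its open -x side. Origin under its centre; z up
- jam_jar: bystander: jar, 72 mm across, 85 mm high; origin under its centre
- spice_jar: bystander: slim jar, 48 mm across, 80 mm high; origin under its centre
- tea_tin: bystander: squat round tin, 85 mm across, 60 mm high; origin under its centre
- mug: bystander: mug, 80 mm across, 90 mm high; origin under its centre
- pasta_box: bystander: carton lying flat, 120 x 55 x 45 mm; origin under its centre
- bowl: bystander: wooden bowl, 120 mm across, 55 mm high; origin under its centre
Not all that is in view belongs to the job. Leave any black, green or turquoise look-alike of the biscuit0 alone.

How it is judged:
By the outcome, as a careful person would: the job done as asked, in the order asked, and still so for the second after the job is handed in, with the robot touching nothing.
Of biscuit0, biscuit1, biscuit2 only 2 to 3 are there at a start; the rules pass over those that are not, and their reading is None.
At some moment in a run one of turner, biscuit0, biscuit1, biscuit2 may be knocked a few centimetres aside while the robot is not near it.
It also fails if it takes over 210 s, if anything falls off the work surface, if the arm or the gripper's body presses on something with over 40 N, if the wrist force passes 120 N, or if a joint passes its speed limit or range.

ROBOT

A 6-joint arm with a two-finger parallel gripper is mounted at the origin on the work surface. World frame = base frame: x ahead of the robot, y to its left, z up, the work surface at z = 0. Lengths are in mm, angles in rad, forces in N, time in s.
With the tool pointing down it reaches from about 250 to 850 mm from the base axis. Payload 12.5 kg.
Tool frame: the origin (TCP) lies at the very end of the fingers, on their centre line; the grasp point (between the pads) lies 19 mm behind it; x points along the fingers, y is the direction in which the jaws open and shut, and the axes are right-handed (so a half turn about x gives the same grasp; the last joint's range is limited). The gripper opens to 93 mm and grips with 3 to 60 N. Pads are 15 mm wide; open, the fingers measure 128 mm over their backs; the gripper's body (75 mm by 188 mm) begins 65 mm behind the grasp point.
Start: joints at [-1.431, 0.351, 1.652, -0, 1.139, -0.085], TCP at [122.622, -536.142, 218.633] pointing down, gripper open.
Joint ranges: [-2.75, 2.75], [-0.79, 2.1], [0.01, 2.65], [-1.57, 4.71], [0.07, 3.14], [-2.87, 2.87]. Speed limits (rad/s): [2.22, 2.22, 2.79, 3.14, 3.14, 3.14].

INTERFACE

Orientations are given as a unit quaternion [x, y, z, w].
In Python, from station import status, viewer, robot gives the robot as it stands.
- The arm moves only by the tool step_arm, never from a script. Its argument "motion" is a list of rows, each an object with "linear": the shift along the tool's x, y, z in mm, a list of three; "twist": the turn, a rotation vector about the tool's x, y, z in rad, a list of three; "claw": the opening, from -1 (shut) to 1 (fully open). A call has 1 to 10 rows; each row is the pose to reach, as a shift and turn from the pose commanded when the call began, along the tool's axes at that moment; what a row does not reach only later rows make up. A row lasts 1/12 s, in which the tool goes at most 41.7 mm and 7.16 degrees, less where a joint would pass 70% of its speed; a pose out of reach is approached as far as the arm can. A call with a gripper value outside its range is refused whole. The fingers move at their own pace and stop on an object; "newtons" is the grip in N (left out, the last holds). Time passes only in rows, so rows that repeat a pose let the fingers close. It gives the time, the measured TCP pose, the force and the opening at its end, in the units of the state.
- status.state(): the state, without advancing time (a new reading comes with each control period).
- viewer.read_camera(name): name is "side" or "top"; returns a dict with "pixels" (384x512x3 uint8, blue, green, red), "mtx" (3x3 intrinsics, pixels), "view" (4x4, takes a point from world to camera coordinates). Camera axes: x right, y up, looking along -z (the intrinsics and any distortion apply to the point x, -y, -z); pixel columns grow to the right and rows downward; lengths in mm; the calibration is good to about 2 mm. A picture is of the moment at which its call begins. There is no depth.
- robot.hand_in(): hands the job in, once; it reports no verdict.
The state is a dict: "t": time; "q": joint angles; "dq": joint speeds; "joint_torque": joint torques, N m; "ee_pos": TCP position; "tool_rot": TCP orientation; "contact_force": force on the tool from outside, world axes, zero at the start; "torque": the same for the moment, N m; "opening": finger opening in mm.
Only numpy, scipy, OpenCV 4.12 (cv2) and the standard library are available. Lean on these libraries where they do the work, as an engineer would, in place of code of your own. Each camera call takes 0.05 s, during which the arm holds its last target.

## Working session

There is one attempt and no reset: what is moved stays moved. The work goes in short steps, Python scripts to look and compute and a tool call to move; the robot and the scene stay as the last step left them, time stands still between calls to the robot, and variables do not carry over. Pictures are saved under pics/ and viewed, and the job is handed in when it is done.

Besides the shell and the picture viewer there is one more tool, called as name(argument=value, ...), one argument or row to a line, values as JSON. step_arm: Moves the arm, as the interface text tells. Its arguments: {"type":"object","properties":{"motion":{"type":"array"},"newtons":{"type":"number"}},"required":["motion"]}

```bash
ls; mkdir -p pics; python3 - <<'E'
from station import status, viewer, robot
import cv2
print(status.state())
for n in ("side","top"):
    d=viewer.read_camera(n); cv2.imwrite(f"pics/{n}0.png",d["pixels"]); print(n,d["mtx"].tolist(),d["view"].tolist(),[k for k in d])
E
```

```text
pics
{'t': 0.0, 'q': array([-1.43054725e+00,  3.51244476e-01,  1.65244331e+00, -6.13704393e-06,
        1.13907085e+00, -8.46206018e-02]), 'dq': array([-1.10264415e-05, -1.58307674e-03,  5.55777029e-04,  1.07137566e-03,
        1.23963452e-03,  8.58088435e-04]), 'joint_torque': array([-1.71946340e-04, -4.97327685e+01, -2.85257971e+01,  6.98439823e-02,
        2.56801309e-02, -8.64517119e-05]), 'ee_pos': array([ 122.60226698, -535.80472067,  218.08960519]), 'tool_rot': array([-0.70262835, -0.07974895,  0.70265522, -0.0789249 ]), 'contact_force': array([ 1.59108466,  0.39143012, -0.26842093]), 'torque': array([ 0.01919702, -0.00947988,  0.01252509]), 'opening': 92.87767679013214}
side [[382.763973950659, 0.0, 254.1929737657005], [0.0, 382.763973950659, 192.25805809846375], [0.0, 0.0, 1.0]] [[-0.820773390423475, -0.5710940059524359, -0.013515840260720544, 461.27855561066684], [0.41709726047542917, -0.6152811884081049, 0.6689237135092477, -284.4027632347687], [-0.39033436548252615, 0.5433973643258765, 0.7432081724302044, -1110.8289355164802], [0.0, 0.0, 0.0, 1.0]] ['pixels', 'mtx', 'view']
top [[352.86568390075604, 0.0, 259.7666348214126], [0.0, 352.86568390075604, 186.4041992056697], [0.0, 0.0, 1.0]] [[0.02669136658292247, -0.999323558886064, 0.025298134421881075, 24.78778788045565], [0.9905873581182917, 0.029839891001569707, 0.13358992043278453, -545.2288731631271], [-0.13425444829188837, 0.021494314604237695, 0.9907137515718326, -1281.6849355027723], [0.0, 0.0, 0.0, 1.0]] ['pixels', 'mtx', 'view']
```

View pics/side0.png

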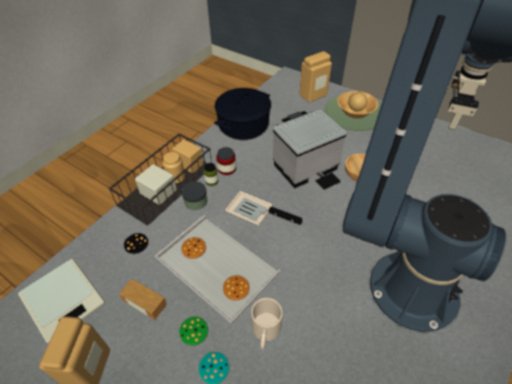

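View pics/top0.png

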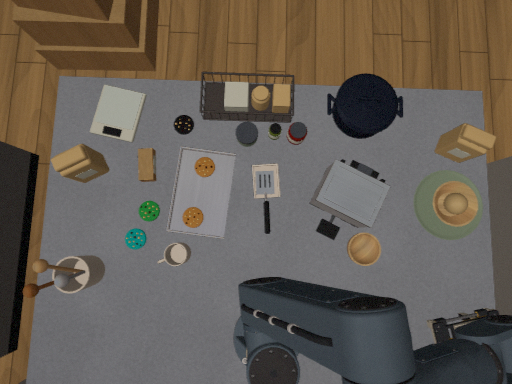

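```bash
cat > h.py <<'E'
from station import status, viewer, robot
import cv2, numpy as np
from scipy.spatial.transform import Rotation as R
C={}
def cam(n):
    d=viewer.read_camera(n); C[n]=d; return d
def pt(d,u,v,z):
    K,V=d["mtx"],d["view"]; c=np.linalg.inv(K)@[u,v,1]; c=np.array([c[0],-c[1],-c[2]])
    r=V[:3,:3].T@c; o=-V[:3,:3].T@V[:3,3]; return o+r*(z-o[2])/r[2]
def pr(d,p):
    c=d["view"][:3,:3]@np.array(p,float)+d["view"][:3,3]; k=d["mtx"]@[c[0],-c[1],-c[2]]; return k[:2]/k[2]
def tri(pts):  # [(d,u,v)]
    A=[];b=[]
    for d,u,v in pts:
        o=pt(d,u,v,0);o2=pt(d,u,v,500);r=(o2-o)/np.linalg.norm(o2-o);P=np.eye(3)-np.outer(r,r);A.append(P);b.append(P@o)
    return np.linalg.solve(sum(A),sum(b)), 
def crop(d,x0,y0,x1,y1,name,s=None):
    im=d["pixels"][y0:y1,x0:x1]; s=s or min(800/(x1-x0),600/(y1-y0)); s=int(s)
    im=cv2.resize(im,None,fx=s,fy=s,interpolation=cv2.INTER_CUBIC)
    for u in range((x0+9)//10*10,x1,10):
        cv2.line(im,((u-x0)*s,0),((u-x0)*s,6 if u%50 else 14),(0,0,255),1)
        if u%20==0: cv2.putText(im,str(u),((u-x0)*s,24),0,.4,(0,0,255),1)
    for v in range((y0+9)//10*10,y1,10):
        cv2.line(im,(0,(v-y0)*s),(6 if v%50 else 14,(v-y0)*s),(0,0,255),1)
        if v%20==0: cv2.putText(im,str(v),(16,(v-y0)*s+4),0,.4,(0,0,255),1)
    cv2.imwrite(f"pics/{name}.png",im)
E
python3 - <<'E'
from h import *
t=cam("top");s=cam("side")
crop(t,140,130,290,250,"t1");crop(t,290,140,400,280,"t2");crop(s,150,180,310,330,"s1");crop(s,250,90,390,200,"s2")
E
```

```text
(no output)
```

View pics/t1.png

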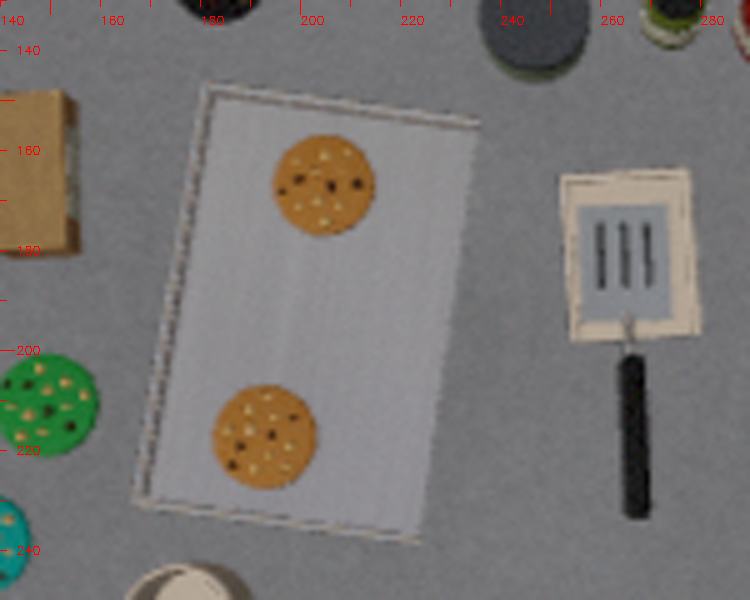

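View pics/t2.png

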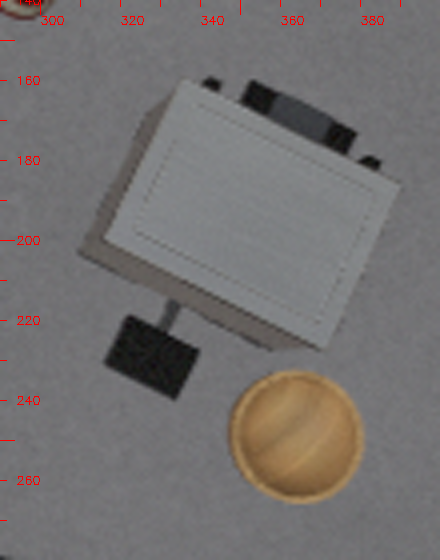

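View pics/s1.png

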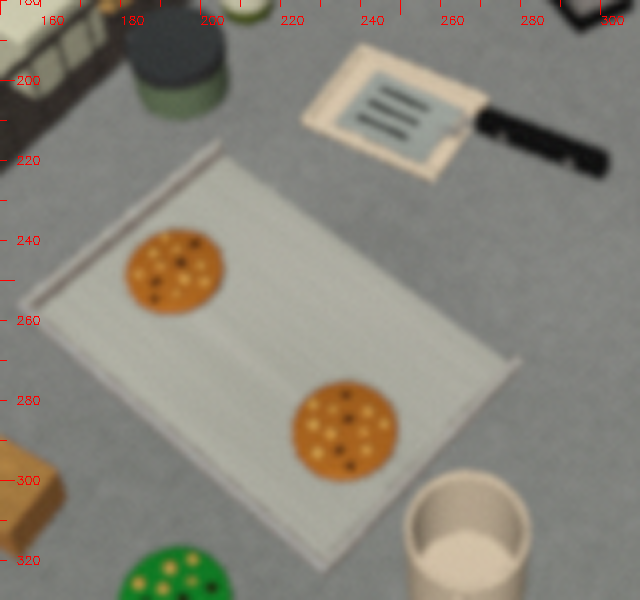

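View pics/s2.png

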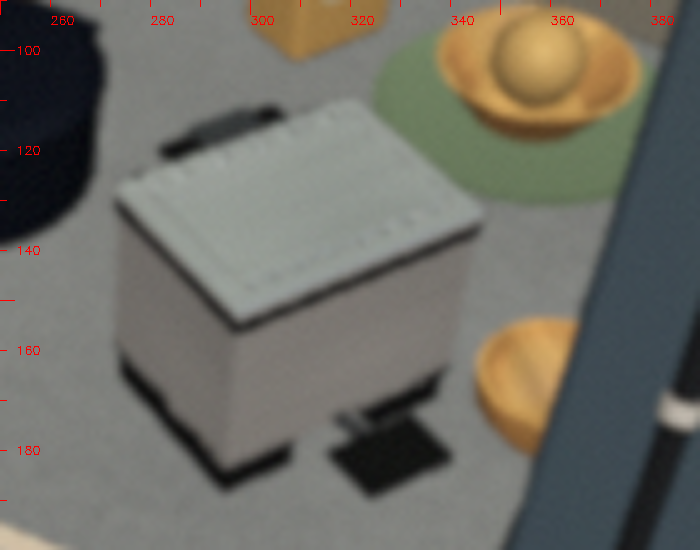

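```bash
python3 - <<'E'
from h import *
np.set_printoptions(precision=1,suppress=True)
t=cam("top");s=cam("side")
T=lambda x,y,z:pt(t,140+(x+.0)/5,130+y/5,z)
S=lambda x,y,z:pt(s,150+x/4,180+y/4,z)
print("bis",T(323,185,12),T(265,437,12), "side",S(175,272,12),S(345,431,12))
print("sheet",[T(207,86,21),T(478,124,21),T(137,502,21),T(418,541,21)])
print("sheet side",[S(218,143,21),S(25,303,21),S(520,358,21),S(325,570,21)])
print("rest",[T(560,175,11),T(688,170,11),T(700,333,11),T(572,341,11)])
print("blade",[T(580,206,8),T(667,206,8),T(672,317,8),T(580,320,8)],"handle",T(630,357,6+58),T(638,517,6+70))
# side: blade and handle
print("blade side",[S(378,68,8),S(475,115,8),S(425,165,8),S(337,122,8)],"handle",S(482,117,64),S(603,165,76))
U=lambda x,y,z:pt(t,290+x/4,140+y/4,z)
W=lambda x,y,z:pt(s,250+x/5,90+y/5,z)
print("lid",[U(180,80,183),U(400,186,183),U(325,350,183),U(104,240,183)])
print("lid side",[W(350,95,183),W(118,190,183),W(238,322,183),W(480,225,183)])
print("pad",[U(128,315,48),U(200,348,48),U(178,400,48),U(105,365,48)])
print("pad side",[W(410,415,48),W(452,460,48),W(373,497,48),W(330,455,48)])
for n,z in (("mug",90),("bowl",55)): print(n, {"mug":pt(t,177,254,90),"bowl":U(296,436,55)}[n])
print("jars",pt(t,247,131,60),pt(t,275,127,80),pt(t,298,130,85))
E
```

```text
bis [616.  252.3  12. ] [423.1 286.4  12. ] side [616.8 254.1  12. ] [424.3 288.8  12. ]
sheet [array([688.2, 342.8,  21. ]), array([665.3, 135.4,  21. ]), array([372.3, 376.5,  21. ]), array([349.3, 168.4,  21. ])]
sheet side [array([666.6, 140.1,  21. ]), array([688.7, 344.7,  21. ]), array([349.3, 170.8,  21. ]), array([370.8, 382.7,  21. ])]
rest [array([629.7,  71.7,  11. ]), array([636.7, -26.5,  11. ]), array([511. , -38.2,  11. ]), array([502. ,  58.8,  11. ])]
blade [array([606.5,  55.7,   8. ]), array([608.6, -11.2,   8. ]), array([522.9, -16.8,   8. ]), array([518.6,  53.2,   8. ])] handle [486.2  16.7  64. ] [371.    8.7  76. ]
blade side [array([611.7, -11.7,   8. ]), array([511.4, -14.9,   8. ]), array([516.2,  53.6,   8. ]), array([604.7,  57.9,   8. ])] handle [480.9  22.7  64. ] [371.5  18.7  76. ]
lid [array([ 621.7, -207.5,  183. ]), array([ 537.2, -392.4,  183. ]), array([ 399.1, -327. ,  183. ]), array([ 484.6, -144. ,  183. ])]
lid side [array([ 539. , -392.2,  183. ]), array([ 619.9, -205.5,  183. ]), array([ 482.2, -135.2,  183. ]), array([ 395.8, -310.6,  183. ])]
pad [array([ 429.8, -191.2,   48. ]), array([ 401.5, -257.6,   48. ]), array([ 353.8, -237.2,   48. ]), array([ 383.7, -170.3,   48. ])]
pad side [array([ 397.9, -252.1,   48. ]), array([ 353.4, -228.7,   48. ]), array([ 382.5, -166.7,   48. ]), array([ 426.1, -185.3,   48. ])]
mug [291.7 322.3  90. ]
bowl [ 324.4 -342.9   55. ]
jars [748.8  94.1  60. ] [761.7  -9.2  80. ] [751.6 -94.   85. ]
```

```bash
cat >> h.py <<'E'
np.set_printoptions(precision=3,suppress=True)
def rot(yaw,pitch=0,flip=1,roll=0):
    """tool rotation: pointing down, tool z... 'turner x' heading yaw; pitch>0 = nose down (fingers swing back). flip=+-1 selects tool y = -/+ left"""
    # turner frame: x fwd, y left, z up
    T=R.from_euler('z',yaw)*R.from_euler('y',pitch)*R.from_euler('x',roll)
    # tool in turner frame: x=-z ; y=flip*y ; z = x cross y
    x=np.array([0,0,-1.]); y=np.array([0,flip,0.]); z=np.cross(x,y)
    return T*R.from_matrix(np.c_[x,y,z])
def go(p,Rt,s=None,cmd=None):
    s=s or status.state(); p0,R0=(s["ee_pos"],R.from_quat(s["tool_rot"])) if cmd is None else cmd
    print("lin",R0.inv().apply(np.array(p)-p0).round(1).tolist(),"twist",(R0.inv()*Rt).as_rotvec().round(4).tolist(),"deg",np.degrees((R0.inv()*Rt).magnitude()).round(1))
E
python3 - <<'E'
from h import *
s=status.state(); Rm=R.from_quat(s["tool_rot"]);print(Rm.as_matrix())
for f in (1,-1):
  print(f); go([391,-211,100],rot(np.radians(-25),-0.25,f))
E
```

```text
[[-0.     0.223 -0.975]
 [ 0.    -0.975 -0.223]
 [-1.    -0.    -0.   ]]
1
lin [118.6, -257.0, -334.1] twist [-2.4642, -0.1068, 0.3098] deg 142.4
-1
lin [118.6, -257.0, -334.1] twist [0.6576, 0.2409, 0.083] deg 40.4
```

```bash
python3 - <<'E'
from h import *
go([391,-210,130],rot(np.radians(-25),-0.25,-1))
E
```

```text
lin [88.6, -258.0, -334.3] twist [0.6576, 0.2409, 0.083] deg 40.4
```

step_arm(
  motion=[
    {"linear": [20,-40,-50],"twist": [0.1,0.03,0.01],"claw": -1},
    {"linear": [88.6,-258,-334.3],"twist": [0.6576,0.2409,0.083],"claw": -1},
    {"linear": [88.6,-258,-334.3],"twist": [0.6576,0.2409,0.083],"claw": -1},
    {"linear": [88.6,-258,-334.3],"twist": [0.6576,0.2409,0.083],"claw": -1},
    {"linear": [88.6,-258,-334.3],"twist": [0.6576,0.2409,0.083],"claw": -1},
    {"linear": [88.6,-258,-334.3],"twist": [0.6576,0.2409,0.083],"claw": -1},
    {"linear": [88.6,-258,-334.3],"twist": [0.6576,0.2409,0.083],"claw": -1},
    {"linear": [88.6,-258,-334.3],"twist": [0.6576,0.2409,0.083],"claw": -1},
    {"linear": [88.6,-258,-334.3],"twist": [0.6576,0.2409,0.083],"claw": -1},
    {"linear": [88.6,-258,-334.3],"twist": [0.6576,0.2409,0.083],"claw": -1},
  ],
  newtons=20,
)

```text
t: 1.13
ee_pos: [382.6, -219.8, 133.0]
tool_rot: [0.771, -0.171, -0.598, -0.133]
contact_force: [0.7, -1.8, 0.0]
opening: 30.7
```

```bash
python3 - <<'E'
from h import *
print(status.state())
go([391,-210,52],rot(np.radians(-25),-0.25,-1))
t=cam("top");s=cam("side")
crop(t,240,130,400,300,"t3");crop(s,220,60,390,220,"s3")
E
```

```text
{'t': 1.1333, 'q': array([-0.662,  0.178,  2.171,  0.106,  0.549,  1.261]), 'dq': array([ 1.334,  0.294, -0.044, -0.522, -0.377,  1.712]), 'joint_torque': array([-10.232, -37.222, -19.441,   1.161,  -0.063,  -3.004]), 'ee_pos': array([ 382.588, -219.833,  132.988]), 'tool_rot': array([ 0.771, -0.171, -0.598, -0.133]), 'contact_force': array([ 0.716, -1.765,  0.05 ]), 'torque': array([0.037, 0.101, 0.016]), 'opening': 30.720362108266638}
lin [79.3, -12.5, 16.8] twist [-0.0001, -0.0014, -0.0004] deg 0.1
```

```bash
python3 - <<'E'
from h import *
s=status.state(); print(s["ee_pos"],s["q"]); go([391,-210,60],rot(np.radians(-25),-0.25,-1))
E
```

```text
[ 383.818 -216.82   132.107] [-0.655  0.18   2.171  0.107  0.55   1.261]
lin [70.8, -9.2, 14.2] twist [0.0064, 0.0012, 0.0022] deg 0.4
```

View pics/s3.png

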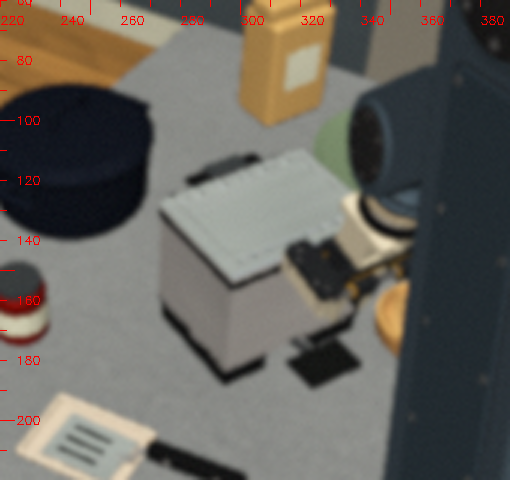

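View pics/t3.png

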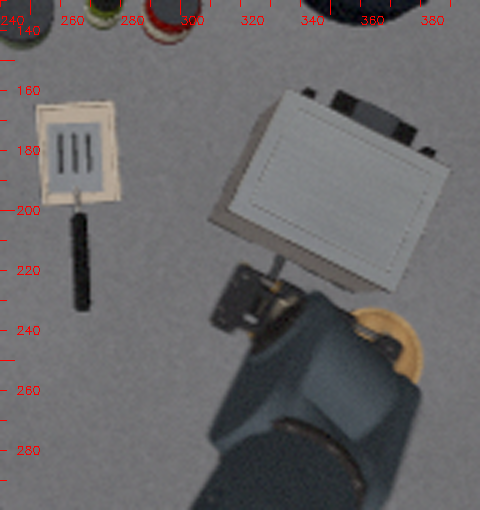

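step_arm(
  motion=[
    {"linear": [35,-9,14],"twist": [0,0,0],"claw": -1},
    {"linear": [70,-9,14],"twist": [0,0,0],"claw": -1},
    {"linear": [70,-9,14],"twist": [0,0,0],"claw": -1},
    {"linear": [70,-9,14],"twist": [0,0,0],"claw": -1},
  ],
)

```text
t: 1.57
ee_pos: [388.0, -214.8, 60.9]
tool_rot: [0.77, -0.171, -0.6, -0.133]
contact_force: [0.4, -0.7, 1.3]
opening: 0.9
```

```bash
python3 - <<'E'
from h import *
s=status.state(); print(s["ee_pos"],s["q"],s["opening"],s["contact_force"]); 
for z in (50,40,30,20,14,10): go([391,-210,z],rot(np.radians(-25),-0.25,-1))
E
```

```text
[ 387.979 -214.819   60.938] [-0.642  0.345  2.21   0.148  0.349  1.232] 0.8861350451423416 [ 0.442 -0.674  1.293]
lin [10.8, -5.6, 2.0] twist [-0.0004, 0.0036, 0.0004] deg 0.2
lin [20.5, -5.6, 4.4] twist [-0.0004, 0.0036, 0.0004] deg 0.2
lin [30.2, -5.6, 6.9] twist [-0.0004, 0.0036, 0.0004] deg 0.2
lin [39.9, -5.6, 9.3] twist [-0.0004, 0.0036, 0.0004] deg 0.2
lin [45.7, -5.6, 10.8] twist [-0.0004, 0.0036, 0.0004] deg 0.2
lin [49.6, -5.6, 11.7] twist [-0.0004, 0.0036, 0.0004] deg 0.2
```

step_arm(
  motion=[
    {"linear": [6,-4,1.5],"twist": [0,0,0],"claw": -1},
    {"linear": [12,-4,2.9],"twist": [0,0,0],"claw": -1},
    {"linear": [16,-4,3.9],"twist": [0,0,0],"claw": -1},
    {"linear": [20,-4,4.9],"twist": [0,0,0],"claw": -1},
    {"linear": [24,-4,5.8],"twist": [0,0,0],"claw": -1},
    {"linear": [28,-4,6.8],"twist": [0,0,0],"claw": -1},
    {"linear": [32,-4,7.7],"twist": [0,0,0],"claw": -1},
    {"linear": [36,-4,8.7],"twist": [0,0,0],"claw": -1},
  ],
)

```text
t: 2.23
ee_pos: [389.9, -211.2, 25.4]
tool_rot: [0.771, -0.171, -0.599, -0.133]
contact_force: [-12.2, 2.3, 11.0]
opening: 0.4
```

```bash
python3 - <<'E'
from h import *
s=status.state(); print(s["ee_pos"],s["contact_force"],s["torque"]); 
E
```

```text
[ 389.907 -211.156   25.396] [-12.185   2.274  10.968] [ 0.198  1.807 -0.138]
```

```bash
python3 - <<'E'
from h import *
t=cam("top");s=cam("side")
crop(t,240,130,400,300,"t4");crop(s,220,60,390,220,"s4")
E
```

```text
(no output)
```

View pics/s4.png

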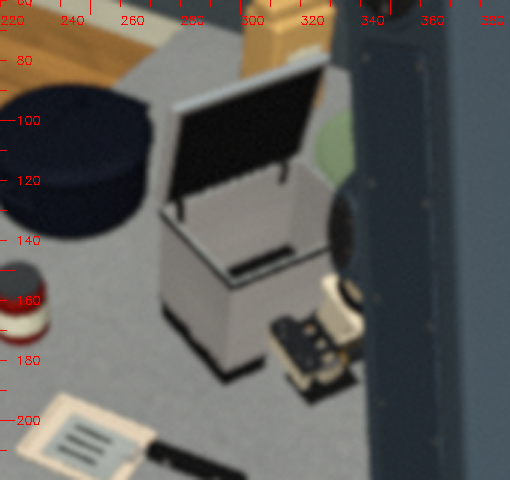

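View pics/t4.png

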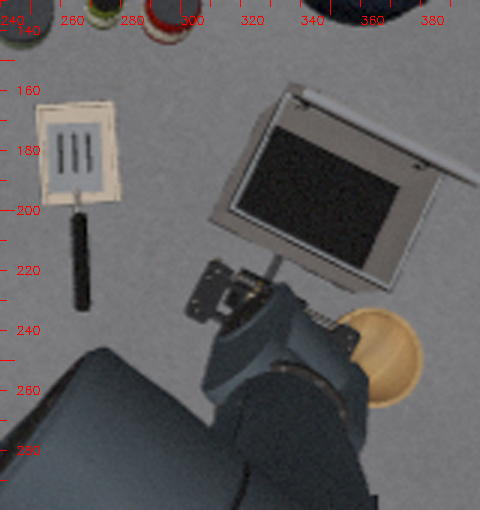

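step_arm(
  motion=[
    {"linear": [4,0,0.5],"twist": [0,0,0],"claw": -1},
    {"linear": [8,0,1],"twist": [0,0,0],"claw": -1},
    {"linear": [11,0,1],"twist": [0,0,0],"claw": -1},
    {"linear": [11,0,1],"twist": [0,0,0],"claw": -1},
  ],
)

```text
t: 2.67
ee_pos: [391.8, -211.9, 15.4]
tool_rot: [0.771, -0.171, -0.599, -0.133]
contact_force: [-21.0, 6.3, 43.9]
opening: 0.5
```

```bash
python3 - <<'E'
from h import *
s=status.state(); print(s["ee_pos"],s["contact_force"],s["torque"]); 
t=cam("top");s=cam("side")
crop(s,220,60,390,220,"s5")
E
```

```text
[ 391.793 -211.916   15.372] [-20.987   6.346  43.875] [ 0.512  2.382 -0.154]
```

View pics/s5.png

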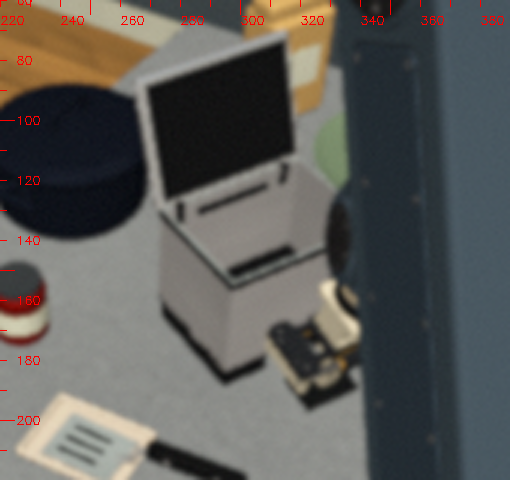

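```bash
python3 - <<'E'
from h import *
go([388,-212,120],rot(np.radians(-25),-0.25,-1));go([452,13,140],rot(np.radians(3.5),0,-1))
E
```

```text
lin [-102.2, 1.7, -22.6] twist [0.0001, -0.0004, 0.0001] deg 0.0
lin [-130.7, -229.3, 8.3] twist [-0.4947, -0.2453, -0.0622] deg 31.8
```

step_arm(
  motion=[
    {"linear": [-12,0,-3],"twist": [0,0,0],"claw": -1},
    {"linear": [-32,0,-9],"twist": [0,0,0],"claw": -1},
    {"linear": [-65,0,-16],"twist": [0,0,0],"claw": -1},
    {"linear": [-100,-10,-18],"twist": [0,0,0],"claw": -1},
    {"linear": [-115,-40,-15],"twist": [-0.09,-0.045,-0.01],"claw": 0},
    {"linear": [-130,-80,-5],"twist": [-0.19,-0.09,-0.024],"claw": 0.3},
    {"linear": [-130,-120,0],"twist": [-0.29,-0.14,-0.036],"claw": 0.3},
    {"linear": [-130,-160,5],"twist": [-0.39,-0.19,-0.05],"claw": 0.3},
    {"linear": [-130.7,-200,8],"twist": [-0.4947,-0.2453,-0.0622],"claw": 0.3},
    {"linear": [-130.7,-229,8.3],"twist": [-0.4947,-0.2453,-0.0622],"claw": 0.3},
  ],
)

```text
t: 3.6
ee_pos: [454.6, 14.9, 139.6]
tool_rot: [0.707, 0.024, -0.707, 0.024]
contact_force: [0.8, 0.4, -0.1]
opening: 36.0
```

```bash
python3 - <<'E'
from h import *
s=status.state(); print(s["ee_pos"],s["contact_force"],s["q"],s["opening"]); 
t=cam("top");s=cam("side")
crop(t,140,130,400,290,"t6",3);crop(s,140,60,390,260,"s6",3)
E
```

```text
[454.622  14.931 139.618] [ 0.769  0.425 -0.118] [-0.07   0.29   1.966 -0.     0.886  1.433] 36.01029398143803
```

View pics/s6.png

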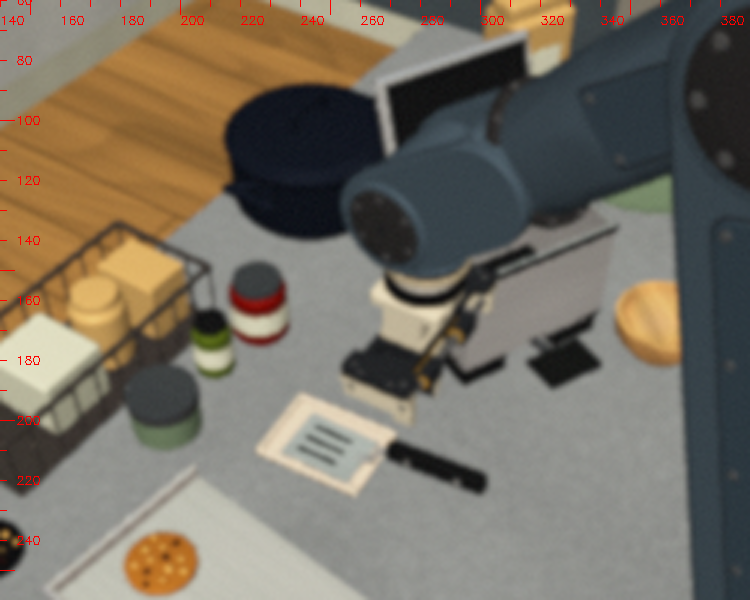

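View pics/t6.png

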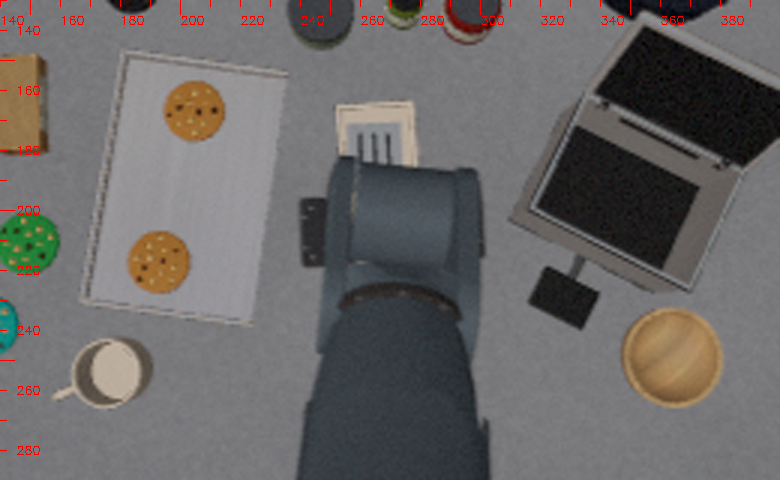

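```bash
python3 - <<'E'
from h import *
s=status.state(); print(s["ee_pos"],s["opening"])
go([452,14,38],rot(np.radians(3.5),0,-1))
E
```

```text
[454.616  15.246 139.176] 43.737478027686954
lin [101.2, 1.1, 2.9] twist [0.0038, -0.0025, -0.0001] deg 0.3
```

step_arm(
  motion=[
    {"linear": [30,1,3],"twist": [0,0,0],"claw": 0.3},
    {"linear": [60,1,3],"twist": [0,0,0],"claw": 0.3},
    {"linear": [85,1,3],"twist": [0,0,0],"claw": 0.3},
    {"linear": [101,1,3],"twist": [0,0,0],"claw": 0.3},
    {"linear": [101,1,3],"twist": [0,0,0],"claw": 0.3},
    {"linear": [101,1,3],"twist": [0,0,0],"claw": 0.3},
  ],
)

```text
t: 4.2
ee_pos: [449.6, 10.6, 37.7]
tool_rot: [-0.707, -0.021, 0.707, -0.021]
contact_force: [0.0, -0.1, -0.0]
opening: 60.2
```

```bash
python3 - <<'E'
from h import *
s=status.state(); print(s["ee_pos"],s["opening"],s["contact_force"])
t=cam("top");s=cam("side")
crop(s,220,160,320,250,"s7",6)
E
```

```text
[449.594  10.596  37.691] 60.21101794031209 [ 0.013 -0.127 -0.019]
```

View pics/s7.png

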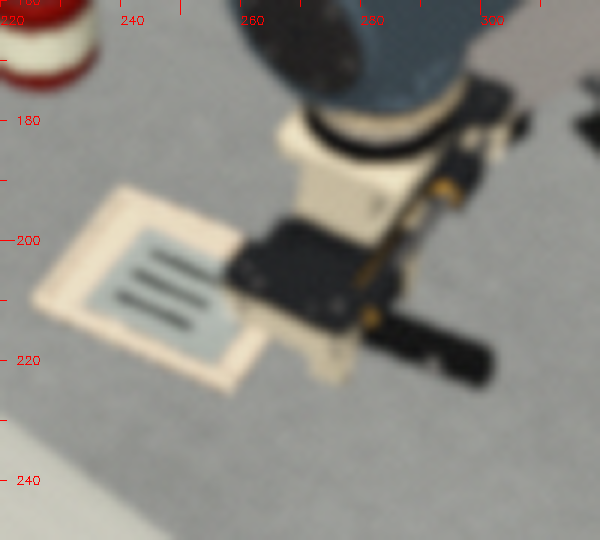

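step_arm(
  motion=[
    {"linear": [0,-2.5,-2],"twist": [0,0,0],"claw": 0.3},
    {"linear": [0,-2.5,-2],"twist": [0,0,0],"claw": -1},
    {"linear": [0,-2.5,-2],"twist": [0,0,0],"claw": -1},
    {"linear": [0,-2.5,-2],"twist": [0,0,0],"claw": -1},
    {"linear": [0,-2.5,-2],"twist": [0,0,0],"claw": -1},
    {"linear": [0,-2.5,-2],"twist": [0,0,0],"claw": -1},
    {"linear": [0,-2.5,-2],"twist": [0,0,0],"claw": -1},
    {"linear": [0,-2.5,-2],"twist": [0,0,0],"claw": -1},
  ],
  newtons=55,
)

```text
t: 4.97
ee_pos: [451.5, 13.8, 37.2]
tool_rot: [-0.707, -0.021, 0.707, -0.022]
contact_force: [-0.0, -2.0, -0.2]
opening: 19.7
```

```bash
python3 - <<'E'
from h import *
s=status.state(); print(s["ee_pos"],s["opening"],s["contact_force"],s["torque"],R.from_quat(s["tool_rot"]).as_matrix())
E
```

```text
[451.513  13.816  37.212] 19.71353566170625 [-0.026 -2.047 -0.198] [-0.369 -0.038 -0.293] [[-0.001  0.061 -0.998]
 [-0.    -0.998 -0.061]
 [-1.     0.     0.001]]
```

step_arm(
  motion=[
    {"linear": [-10,0,0],"twist": [0,0,0],"claw": -1},
    {"linear": [-30,0,0],"twist": [0,0,0],"claw": -1},
    {"linear": [-60,0,0],"twist": [0,0,0],"claw": -1},
    {"linear": [-85,0,0],"twist": [0,0,0],"claw": -1},
    {"linear": [-100,0,0],"twist": [0,0,0],"claw": -1},
    {"linear": [-100,0,0],"twist": [0,0,0],"claw": -1},
  ],
)

```text
t: 5.47
ee_pos: [453.0, 13.7, 140.4]
tool_rot: [0.708, 0.021, -0.705, 0.022]
contact_force: [0.9, -0.1, -2.2]
opening: 19.6
```

```bash
python3 - <<'E'
from h import *
s=status.state(); print(s["ee_pos"],s["opening"],s["contact_force"],s["torque"],R.from_quat(s["tool_rot"]).as_matrix())
t=cam("top");sd=cam("side")
crop(sd,210,130,330,230,"s8",6); crop(t,230,120,310,240,"t8",5)
R0=R.from_quat(s["tool_rot"]).as_matrix();p=s["ee_pos"]
# predicted blade corners
fx=-R0[:,2];ly=-R0[:,1];up=-R0[:,0]
o=p+up*19-50*up+112*fx
for a in (45,-45):
  for b in (35,-35):
    q=o+a*fx+b*ly; print(a,b,q,pr(sd,q),pr(t,q))
E
```

```text
[453.029  13.735 140.44 ] 19.63718619484108 [ 0.888 -0.119 -2.189] [-0.035  0.05  -0.048] [[ 0.005  0.061 -0.998]
 [-0.001 -0.998 -0.061]
 [-1.     0.001 -0.005]]
45 35 [607.743  58.227 110.125] [231.783 190.111] [255.713 165.776]
45 -35 [612.013 -11.643 110.19 ] [243.413 176.716] [275.385 165.204]
-45 35 [517.912  52.737 109.714] [255.654 200.991] [256.551 190.941]
-45 -35 [522.182 -17.133 109.778] [266.82  186.906] [276.404 190.323]
```

View pics/s8.png

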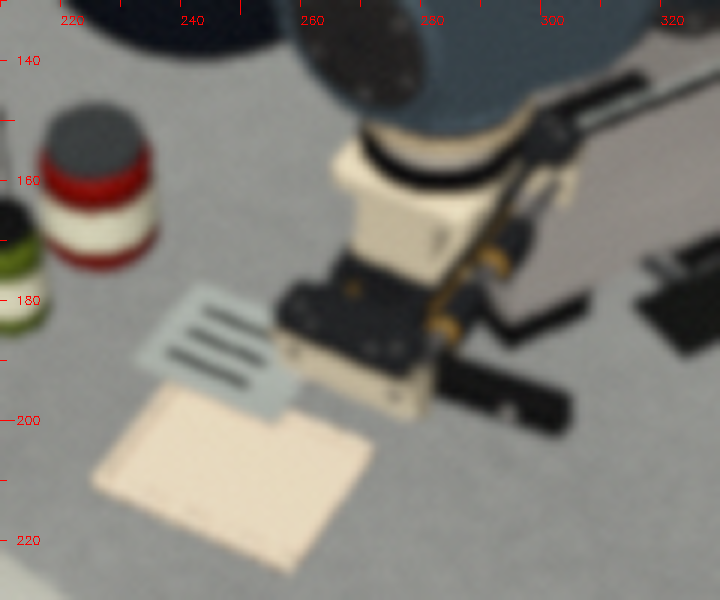

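View pics/t8.png

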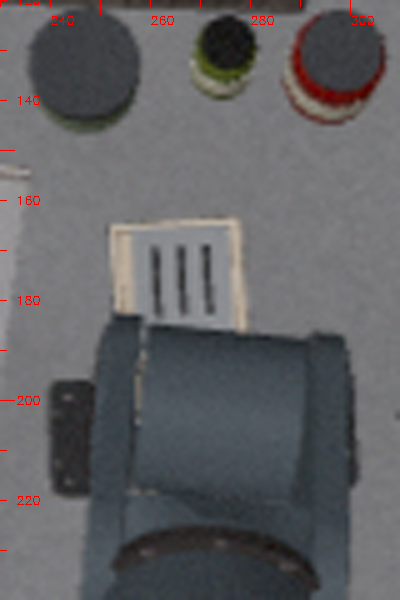

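```bash
cat >> h.py <<'E'
SC=np.array([519.,258.]); SY=np.radians(83.75)
def sh(x,y,z=0):
    c,s=np.cos(SY),np.sin(SY); return np.array([SC[0]+c*x-s*y,SC[1]+s*x+c*y,z])
def tcp_for(o,yaw,pitch=0,roll=0):
    """TCP pose so that turner origin (blade underside centre) is at o"""
    Rt=rot(yaw,pitch,-1,roll); T=R.from_euler('z',yaw)*R.from_euler('y',pitch)*R.from_euler('x',roll)
    return np.array(o)+T.apply([-112,0,31.]),Rt
def turner(s=None):
    s=s or status.state(); M=R.from_quat(s["tool_rot"]).as_matrix(); fx,ly,up=-M[:,2],-M[:,1],-M[:,0]
    o=s["ee_pos"]+112*fx-31*up; return o,fx,ly,up
def insh(p):
    d=np.array(p)[:2]-SC; c,s=np.cos(SY),np.sin(SY); return np.array([c*d[0]+s*d[1],-s*d[0]+c*d[1],p[2]])
E
python3 - <<'E'
from h import *
p,Rt=tcp_for(sh(-92,-97,60),SY); print(p); go(p,Rt)
E
```

```text
[593.215  44.652  91.   ]
lin [46.3, -22.1, -143.4] twist [-1.4007, 0.0002, -0.0003] deg 80.3
```

step_arm(
  motion=[
    {"linear": [0,-5,-40],"twist": [-0.3,0,0],"claw": -1},
    {"linear": [0,-22,-143],"twist": [-1.4,0,0],"claw": -1},
    {"linear": [0,-22,-143],"twist": [-1.4,0,0],"claw": -1},
    {"linear": [0,-22,-143],"twist": [-1.4,0,0],"claw": -1},
    {"linear": [0,-22,-143],"twist": [-1.4,0,0],"claw": -1},
    {"linear": [0,-22,-143],"twist": [-1.4,0,0],"claw": -1},
    {"linear": [0,-22,-143],"twist": [-1.4,0,0],"claw": -1},
    {"linear": [0,-22,-143],"twist": [-1.4,0,0],"claw": -1},
    {"linear": [15,-22,-143],"twist": [-1.4,0,0],"claw": -1},
    {"linear": [30,-22,-143],"twist": [-1.4,0,0],"claw": -1},
  ],
)

```text
t: 6.4
ee_pos: [592.6, 44.5, 105.4]
tool_rot: [-0.559, -0.433, 0.56, -0.433]
contact_force: [-0.7, 0.4, -1.8]
opening: 19.8
```

step_arm(
  motion=[
    {"linear": [0,0,0],"twist": [-0.14,0,0],"claw": -1},
    {"linear": [0,0,0],"twist": [-0.14,0,0],"claw": -1},
    {"linear": [0,0,0],"twist": [-0.14,0,0],"claw": -1},
  ],
)

```text
t: 6.65
ee_pos: [592.5, 44.5, 105.9]
tool_rot: [-0.529, -0.469, 0.53, -0.468]
contact_force: [0.5, 0.0, -1.1]
opening: 19.6
```

```bash
python3 - <<'E'
from h import *
s=status.state(); print(s["t"],s["ee_pos"],s["q"],s["contact_force"],s["torque"])
print(turner(s), insh(turner(s)[0]))
p,Rt=tcp_for(sh(-92,-97,30),SY); print(p); go(p,Rt)
t=cam("top");sd=cam("side")
crop(sd,140,170,320,330,"s9",4); crop(t,150,120,310,240,"t9",5)
E
```

```text
6.65 [592.469  44.47  105.9  ] [-0.003  0.563  1.627 -0.     0.954  0.119] [ 0.508  0.031 -1.054] [-0.242 -0.094 -0.009]
(array([606.064, 155.625,  74.838]), array([ 0.122,  0.993, -0.001]), array([-0.993,  0.122,  0.002]), array([0.002, 0.   , 1.   ])) [-92.288 -97.692  74.838]
[593.215  44.652  61.   ]
lin [44.9, 0.8, -0.3] twist [-0.0133, 0.0005, 0.0024] deg 0.8
```

View pics/s9.png

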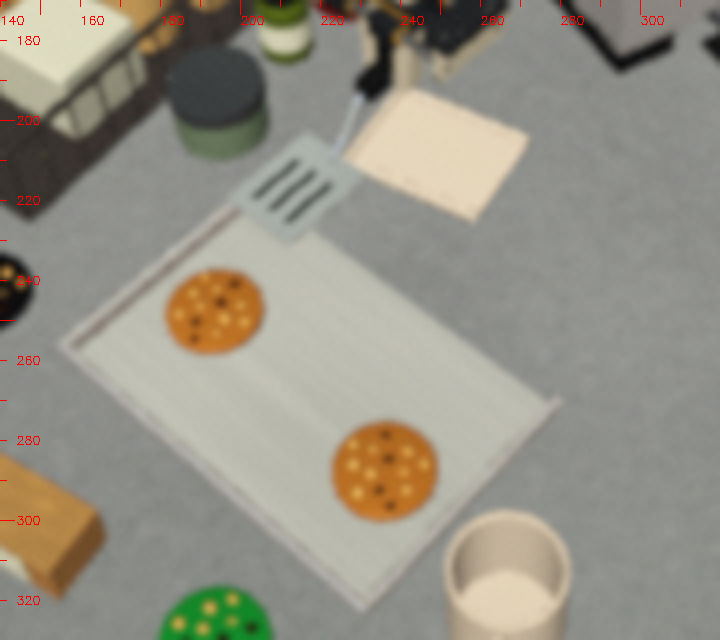

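View pics/t9.png

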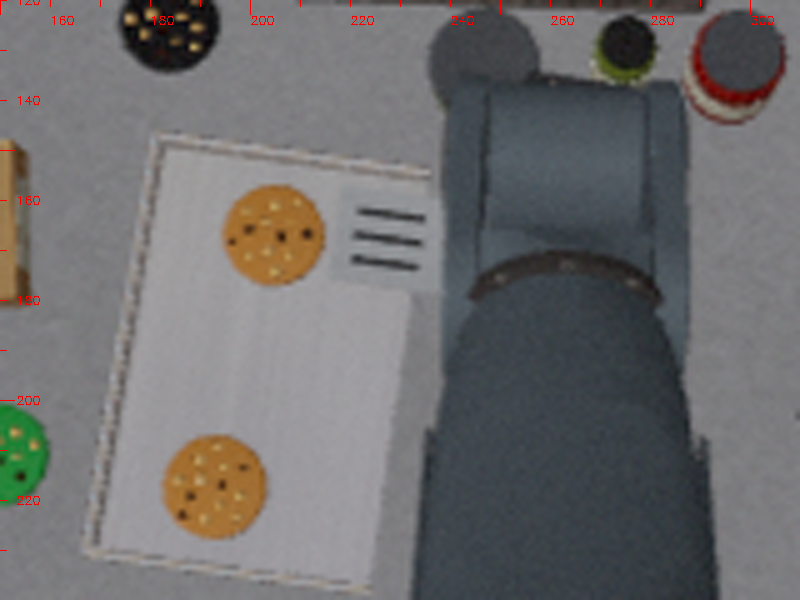

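```bash
python3 - <<'E'
from h import *
for z in (25,12,5.3,4.3):
  p,Rt=tcp_for(sh(-92,-97,z),SY,0.03); go(p,Rt)
E
```

```text
lin [47.5, 0.2, -1.2] twist [-0.0145, -0.0296, 0.0009] deg 1.9
lin [60.5, 0.3, -1.2] twist [-0.0145, -0.0296, 0.0009] deg 1.9
lin [67.2, 0.3, -1.2] twist [-0.0145, -0.0296, 0.0009] deg 1.9
lin [68.2, 0.3, -1.2] twist [-0.0145, -0.0296, 0.0009] deg 1.9
```

step_arm(
  motion=[
    {"linear": [25,0.3,-1],"twist": [-0.0145,-0.03,0.001],"claw": -1},
    {"linear": [47,0.3,-1],"twist": [-0.0145,-0.03,0.001],"claw": -1},
    {"linear": [59,0.3,-1],"twist": [-0.0145,-0.03,0.001],"claw": -1},
    {"linear": [64,0.3,-1],"twist": [-0.0145,-0.03,0.001],"claw": -1},
    {"linear": [67,0.3,-1],"twist": [-0.0145,-0.03,0.001],"claw": -1},
    {"linear": [68,0.3,-1],"twist": [-0.0145,-0.03,0.001],"claw": -1},
    {"linear": [68,0.3,-1],"twist": [-0.0145,-0.03,0.001],"claw": -1},
  ],
)

```text
t: 7.33
ee_pos: [594.0, 45.4, 40.0]
tool_rot: [-0.518, -0.465, 0.533, -0.48]
contact_force: [-0.8, 1.0, -0.1]
opening: 19.6
```

```bash
python3 - <<'E'
from h import *
s=status.state(); print(s["t"],s["ee_pos"],s["contact_force"],s["torque"])
o,fx,ly,up=turner(s);print(fx, insh(o),insh(o+45*fx))
E
```

```text
7.3333 [593.952  45.35   40.023] [-0.816  1.002 -0.134] [-0.071 -0.03   0.042]
[ 0.106  0.994 -0.03 ] [-92.206 -97.376   5.681] [-47.226 -97.241   4.332]
```

step_arm(
  motion=[
    {"linear": [0.7,0,-6],"twist": [0,0,0],"claw": -1},
    {"linear": [0.6,0,-14],"twist": [0,0,0],"claw": -1},
    {"linear": [0.4,0,-22],"twist": [0,0,0],"claw": -1},
    {"linear": [0.1,0,-31],"twist": [0,0,0],"claw": -1},
    {"linear": [-0.2,0,-40],"twist": [0,0,0],"claw": -1},
    {"linear": [-0.5,0,-50],"twist": [0,0,0],"claw": -1},
    {"linear": [-0.8,0,-60],"twist": [0,0,0],"claw": -1},
    {"linear": [-1.1,0,-70],"twist": [0,0,0],"claw": -1},
    {"linear": [-1.4,0,-80],"twist": [0,0,0],"claw": -1},
    {"linear": [-1.4,0,-80],"twist": [0,0,0],"claw": -1},
  ],
)

```text
t: 8.17
ee_pos: [602.1, 127.2, 38.2]
tool_rot: [-0.518, -0.466, 0.533, -0.48]
contact_force: [0.9, 1.5, 1.5]
opening: 19.8
```

```bash
python3 - <<'E'
from h import *
s=status.state(); print(s["t"],s["ee_pos"],s["contact_force"],s["torque"])
o,fx,ly,up=turner(s);print(fx, insh(o),insh(o+45*fx))
t=cam("top");sd=cam("side")
crop(sd,140,190,280,310,"s10",5); crop(t,150,120,310,240,"t10",5)
E
```

```text
8.1667 [602.068 127.17   38.242] [0.871 1.539 1.5  ] [ 0.762 -0.127 -0.035]
[ 0.104  0.994 -0.029] [ -9.973 -96.305   3.954] [ 35.007 -96.084   2.627]
```

View pics/s10.png

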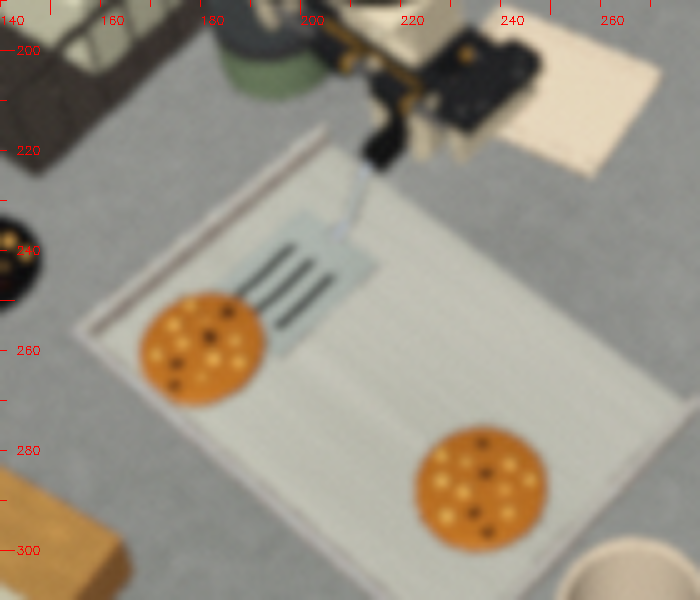

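View pics/t10.png

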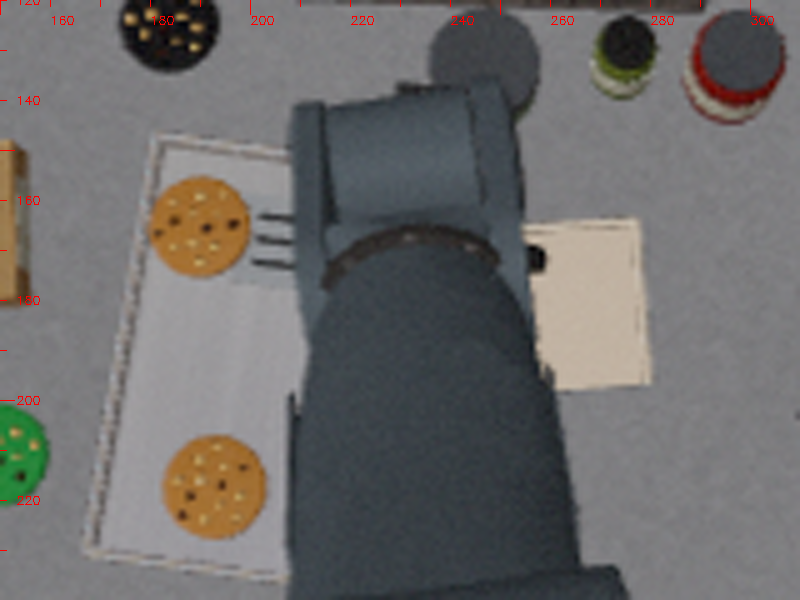

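step_arm(
  motion=[
    {"linear": [-0.2,0,-6],"twist": [0,0,0],"claw": -1},
    {"linear": [-0.4,0,-13],"twist": [0,0,0],"claw": -1},
    {"linear": [-0.6,0,-20],"twist": [0,0,0],"claw": -1},
    {"linear": [-0.8,0,-27],"twist": [0,0,0],"claw": -1},
    {"linear": [-1.0,0,-34],"twist": [0,0,0],"claw": -1},
    {"linear": [-1.2,0,-41],"twist": [0,0,0],"claw": -1},
    {"linear": [-1.4,0,-48],"twist": [0,0,0],"claw": -1},
    {"linear": [-1.6,0,-54],"twist": [0,0,0],"claw": -1},
    {"linear": [-1.8,0,-59],"twist": [0,0,0],"claw": -1},
    {"linear": [-1.8,0,-59],"twist": [0,0,0],"claw": -1},
  ],
)

```text
t: 9.1
ee_pos: [608.1, 184.9, 38.1]
tool_rot: [-0.518, -0.466, 0.533, -0.48]
contact_force: [-0.3, 1.7, 1.7]
opening: 19.5
```

```bash
python3 - <<'E'
from h import *
s=status.state(); print(s["t"],s["ee_pos"],s["contact_force"],s["torque"])
o,fx,ly,up=turner(s);print(fx, insh(o),insh(o+45*fx))
t=cam("top");sd=cam("side")
crop(sd,140,190,280,310,"s11",5); crop(t,150,120,310,240,"t11",5)
E
```

```text
9.1 [608.06  184.936  38.116] [-0.263  1.677  1.656] [ 0.718 -0.191 -0.008]
[ 0.104  0.994 -0.03 ] [ 48.095 -96.016   3.806] [ 93.075 -95.819   2.471]
```

View pics/s11.png

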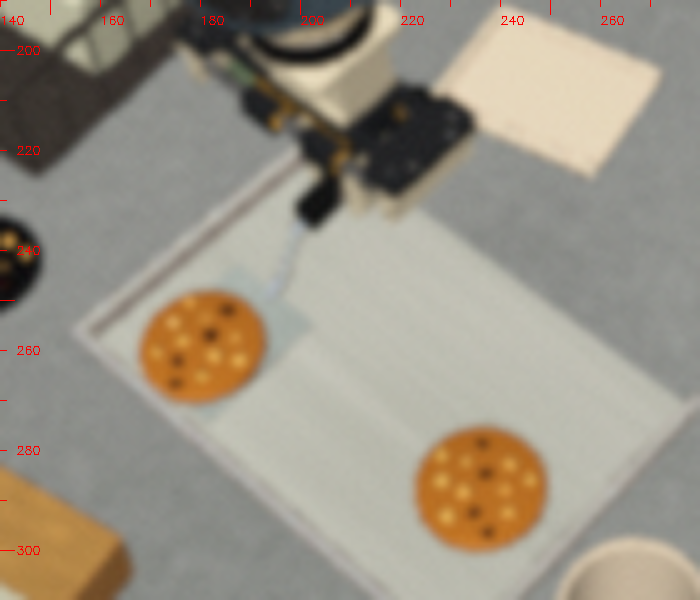

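View pics/t11.png

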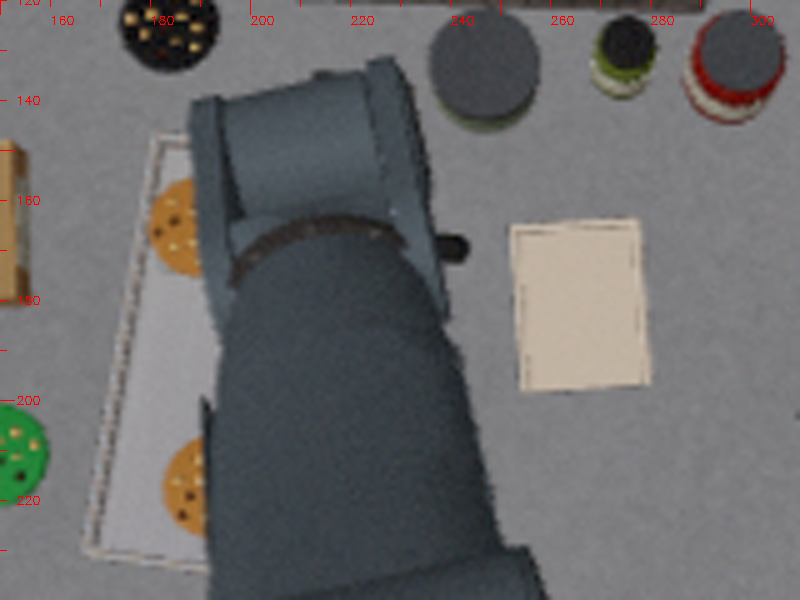

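step_arm(
  motion=[
    {"linear": [-0.1,0,-2],"twist": [0,0,0],"claw": -1},
    {"linear": [-0.1,0,-4],"twist": [0,0,0],"claw": -1},
    {"linear": [-3,0,-4],"twist": [0,0,0],"claw": -1},
    {"linear": [-7,0,-3],"twist": [0,0.02,0],"claw": -1},
    {"linear": [-12,0,-1],"twist": [0,0.04,0],"claw": -1},
    {"linear": [-19,0,1],"twist": [0,0.06,0],"claw": -1},
    {"linear": [-28,0,3],"twist": [0,0.08,0],"claw": -1},
    {"linear": [-39,0,4],"twist": [0,0.1,0],"claw": -1},
    {"linear": [-50,0,5],"twist": [0,0.11,0],"claw": -1},
    {"linear": [-56,0,5],"twist": [0,0.11,0],"claw": -1},
  ],
)

```text
t: 10.03
ee_pos: [608.1, 179.9, 96.0]
tool_rot: [0.547, 0.491, -0.504, 0.454]
contact_force: [-0.0, 0.5, -2.5]
opening: 19.5
```

```bash
python3 - <<'E'
from h import *
s=status.state(); print(s["t"],s["ee_pos"],s["contact_force"],s["torque"],s["opening"])
o,fx,ly,up=turner(s);print(fx, insh(o),insh(o+45*fx))
sd=cam("side");t=cam("top")
crop(sd,120,170,280,290,"s12",5); crop(t,150,120,310,240,"t12",5)
E
```

```text
10.0333 [608.069 179.922  95.977] [-0.026  0.488 -2.466] [-0.317 -0.139 -0.012] 19.547464635025875
[0.105 0.991 0.081] [ 46.22  -96.722  74.122] [ 91.073 -96.577  77.755]
```

View pics/s12.png

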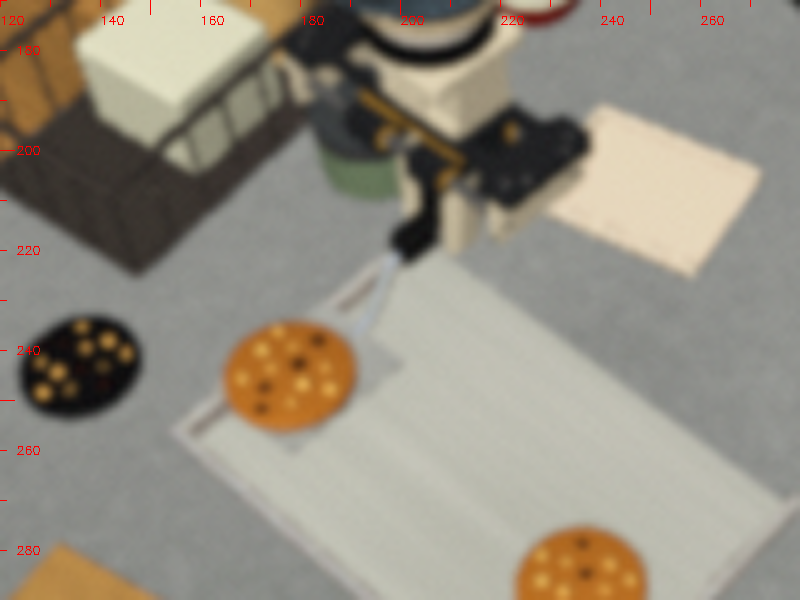

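View pics/t12.png

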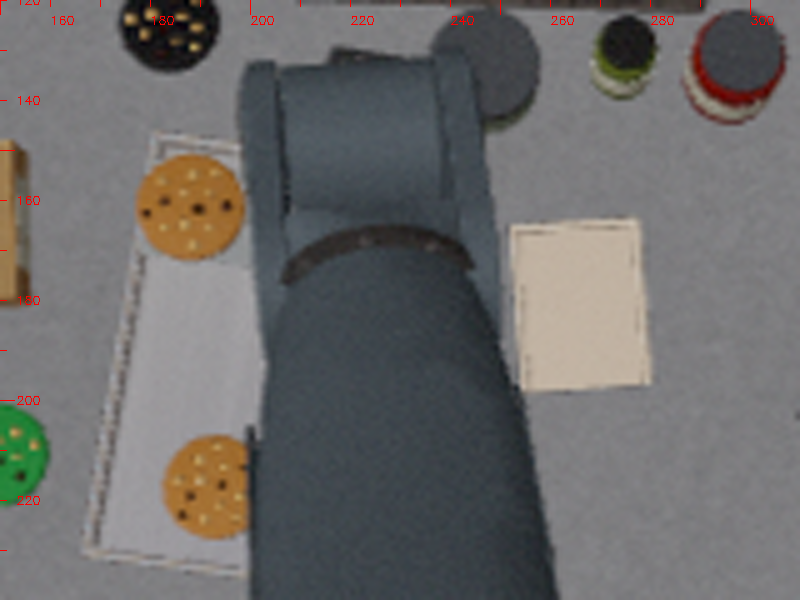

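```bash
cat >> h.py <<'E'
import json
BC=np.array([512.7,-265.]); BY=np.radians(-25.1)
def bn(x,y,z=0):
    c,s=np.cos(BY),np.sin(BY); return np.array([BC[0]+c*x-s*y,BC[1]+s*x+c*y,z])
mj=lambda u:(lambda u:10*u**3-15*u**4+6*u**5)(np.clip(u,0,1))
def rows(posef,ks,claw=-1,ref=None):
    """posef(k)->(p,R) at row k; rows relative to ref pose (commanded)"""
    p0,R0=ref if ref else (lambda s:(s["ee_pos"],R.from_quat(s["tool_rot"])))(status.state())
    out=[]
    for k in ks:
        p,Rt=posef(k); out.append({"linear":[round(float(v)) if abs(v)>20 else round(float(v),1) for v in R0.inv().apply(p-p0)],"twist":[round(float(v),3) for v in (R0.inv()*Rt).as_rotvec()],"claw":claw})
    print(json.dumps(out))
E
cat > carry.py <<'E'
from h import *
p0=np.array([608.1,179.9,96.]); y0=SY
pe,_=tcp_for(bn(-40,0,240),BY,-0.08); print(pe)
N=30
def f(k):
    u=mj(k/N); w=mj(k/13); p=p0+(pe-p0)*u; p[2]=p0[2]+(pe[2]-p0[2])*w
    return p,rot(y0+(BY-y0)*u,-0.08,-1)
import sys
a=int(sys.argv[1]); ref=f(a); rows(f,range(a+1,a+11),-1,ref)
E
for a in 0 10 20; do python3 carry.py $a; done
```

```text
[ 373.135 -199.623  261.95 ]
[{"linear": [-0.7, -0.1, 0.1], "twist": [0.001, 0.0, 0.0], "claw": -1}, {"linear": [-4.8, -0.5, 0.7], "twist": [0.005, 0.0, 0.0], "claw": -1}, {"linear": [-14.2, -1.6, 2.3], "twist": [0.016, -0.0, 0.001], "claw": -1}, {"linear": [-29, -3.7, 5.4], "twist": [0.036, 0.0, 0.003], "claw": -1}, {"linear": [-49, -6.8, 10.4], "twist": [0.067, 0.0, 0.005], "claw": -1}, {"linear": [-73, -11.1, 17.6], "twist": [0.11, 0.0, 0.009], "claw": -1}, {"linear": [-97, -16.7, 27], "twist": [0.164, 0.0, 0.013], "claw": -1}, {"linear": [-121, -23, 40], "twist": [0.231, 0.0, 0.019], "claw": -1}, {"linear": [-142, -31, 55], "twist": [0.309, -0.0, 0.025], "claw": -1}, {"linear": [-158, -40, 72], "twist": [0.397, -0.0, 0.032], "claw": -1}]
[ 373.135 -199.623  261.95 ]
[{"linear": [-11.1, -1.1, 22], "twist": [0.098, -0.0, 0.008], "claw": -1}, {"linear": [-17.1, -2.2, 47], "twist": [0.204, -0.0, 0.016], "claw": -1}, {"linear": [-19.9, -3.5, 73], "twist": [0.315, -0.0, 0.025], "claw": -1}, {"linear": [-22, -4.7, 100], "twist": [0.431, -0.0, 0.035], "claw": -1}, {"linear": [-24, -6.0, 
[... 448 characters left out ...]
ar": [-0.8, 18.2, 10.3], "twist": [0.089, 0.0, 0.007], "claw": -1}, {"linear": [-1.5, 34, 19.3], "twist": [0.167, -0.0, 0.013], "claw": -1}, {"linear": [-2.2, 48, 27], "twist": [0.233, 0.0, 0.019], "claw": -1}, {"linear": [-2.7, 59, 33], "twist": [0.288, 0.0, 0.023], "claw": -1}, {"linear": [-3.1, 68, 38], "twist": [0.33, 0.0, 0.026], "claw": -1}, {"linear": [-3.3, 74, 42], "twist": [0.361, 0.0, 0.029], "claw": -1}, {"linear": [-3.5, 78, 44], "twist": [0.381, -0.0, 0.031], "claw": -1}, {"linear": [-3.6, 80, 45], "twist": [0.392, 0.0, 0.031], "claw": -1}, {"linear": [-3.7, 81, 46], "twist": [0.397, 0.0, 0.032], "claw": -1}, {"linear": [-3.7, 82, 46], "twist": [0.397, 0.0, 0.032], "claw": -1}]
```

step_arm(
  motion=[
    {"linear": [-0.7,0,0],"twist": [0.001,0,0],"claw": -1},
    {"linear": [-5,-0.5,0.7],"twist": [0.005,0,0],"claw": -1},
    {"linear": [-14,-1.6,2.3],"twist": [0.016,0,0.001],"claw": -1},
    {"linear": [-29,-3.7,5.4],"twist": [0.036,0,0.003],"claw": -1},
    {"linear": [-49,-7,10],"twist": [0.067,0,0.005],"claw": -1},
    {"linear": [-73,-11,18],"twist": [0.11,0,0.009],"claw": -1},
    {"linear": [-97,-17,27],"twist": [0.164,0,0.013],"claw": -1},
    {"linear": [-121,-23,40],"twist": [0.231,0,0.019],"claw": -1},
    {"linear": [-142,-31,55],"twist": [0.309,0,0.025],"claw": -1},
    {"linear": [-158,-40,72],"twist": [0.397,0,0.032],"claw": -1},
  ],
)

```text
t: 10.97
ee_pos: [558.7, 100.3, 248.3]
tool_rot: [0.634, 0.372, -0.584, 0.344]
contact_force: [0.3, -0.1, -2.2]
opening: 19.6
```

step_arm(
  motion=[
    {"linear": [-11,-1,22],"twist": [0.098,0,0.008],"claw": -1},
    {"linear": [-17,-2,47],"twist": [0.204,0,0.016],"claw": -1},
    {"linear": [-20,-3.5,73],"twist": [0.315,0,0.025],"claw": -1},
    {"linear": [-22,-4.7,100],"twist": [0.431,0,0.035],"claw": -1},
    {"linear": [-24,-6,128],"twist": [0.549,0,0.044],"claw": -1},
    {"linear": [-27,-7.3,156],"twist": [0.667,0,0.054],"claw": -1},
    {"linear": [-29,-8.6,183],"twist": [0.783,0,0.063],"claw": -1},
    {"linear": [-31,-10,209],"twist": [0.895,0,0.072],"claw": -1},
    {"linear": [-33,-11,234],"twist": [1.001,0,0.08],"claw": -1},
    {"linear": [-35,-12,257],"twist": [1.099,0,0.088],"claw": -1},
  ],
)

```text
t: 11.8
ee_pos: [422.2, -121.2, 260.8]
tool_rot: [0.735, -0.015, -0.678, -0.014]
contact_force: [0.1, 0.8, -2.3]
opening: 19.6
```

step_arm(
  motion=[
    {"linear": [-0.8,18,10],"twist": [0.089,0,0.007],"claw": -1},
    {"linear": [-1.5,34,19],"twist": [0.167,0,0.013],"claw": -1},
    {"linear": [-2.2,48,27],"twist": [0.233,0,0.019],"claw": -1},
    {"linear": [-2.7,59,33],"twist": [0.288,0,0.023],"claw": -1},
    {"linear": [-3.1,68,38],"twist": [0.33,0,0.026],"claw": -1},
    {"linear": [-3.3,74,42],"twist": [0.361,0,0.029],"claw": -1},
    {"linear": [-3.5,78,44],"twist": [0.381,0,0.031],"claw": -1},
    {"linear": [-3.6,80,45],"twist": [0.392,0,0.031],"claw": -1},
    {"linear": [-3.7,81,46],"twist": [0.397,0,0.032],"claw": -1},
    {"linear": [-3.7,82,46],"twist": [0.397,0,0.032],"claw": -1},
  ],
)

```text
t: 12.63
ee_pos: [374.4, -200.4, 260.4]
tool_rot: [0.718, -0.158, -0.662, -0.146]
contact_force: [0.2, -1.2, -1.9]
opening: 19.9
```

```bash
python3 - <<'E'
from h import *
s=status.state(); print(s["t"],s["ee_pos"],s["q"],s["contact_force"],s["torque"],s["opening"])
o,fx,ly,up=turner(s);print(fx, o)
sd=cam("side");t=cam("top")
crop(sd,220,60,390,220,"s13",3); crop(t,150,120,400,290,"t13",3)
E
```

```text
12.6333 [ 374.442 -200.388  260.391] [-0.61   0.026  1.947  0.016  1.09   1.387] [ 0.161 -1.175 -1.861] [0.187 0.237 0.019] 19.901914558727675
[ 0.905 -0.418  0.08 ] [ 478.029 -248.293  238.485]
```

View pics/s13.png

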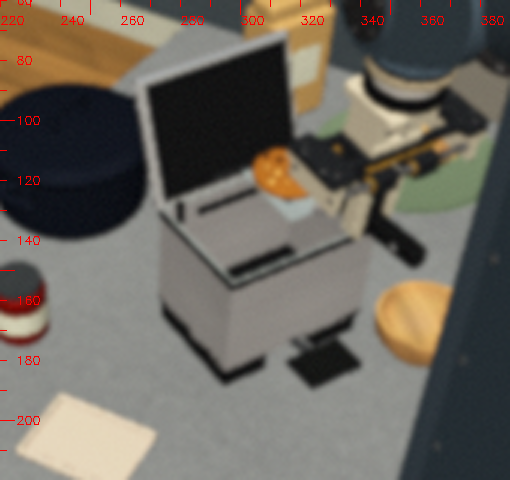

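View pics/t13.png

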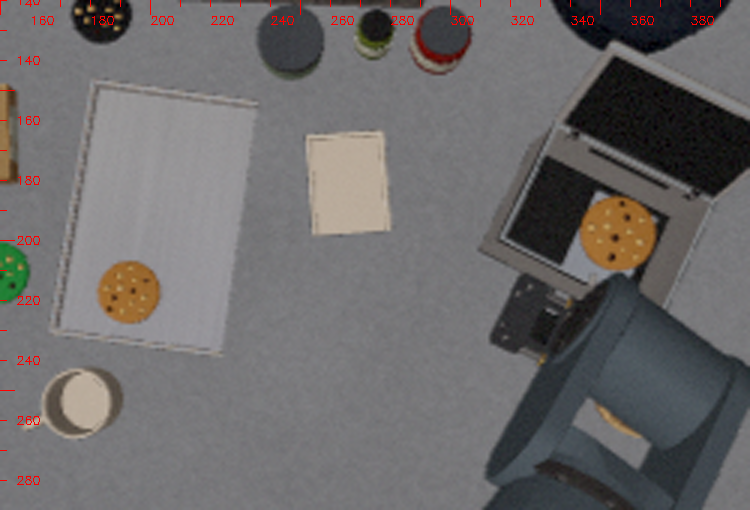

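```bash
python3 - <<'E'
from h import *
t=cam("top")
p=pt(t,356,197.5,255); d=p[:2]-BC; c,s=np.cos(BY),np.sin(BY); print(p,c*d[0]+s*d[1],-s*d[0]+c*d[1])
o=turner()[0]; d=o[:2]-BC;print(o,c*d[0]+s*d[1],-s*d[0]+c*d[1])
E
```

```text
[ 488.806 -255.928  255.   ] -25.485898475426264 -1.9199284639556637
[ 478.188 -248.276  238.514] -38.34745819340447 0.5050338137956416
```

```bash
cat > tip.py <<'E'
from h import *
s=status.state()
def f(k):
    u=k/9; pitch=-0.08+u*0.98
    tx=7-14*u; tz=242-42*u
    fx=np.array([np.cos(pitch),0,-np.sin(pitch)])
    ox,oz=tx-45*fx[0],tz-45*fx[2]
    return tcp_for(bn(ox,0,oz),BY,pitch)
ref=f(0);print(ref[0],s["ee_pos"]); rows(f,range(1,10),-1,ref)
E
python3 tip.py
```

```text
[ 375.076 -200.532  260.354] [ 374.584 -200.4    260.402]
[{"linear": [-12.4, -0.0, -2.4], "twist": [0.0, -0.109, -0.0], "claw": -1}, {"linear": [-24, -0.0, -6.6], "twist": [-0.0, -0.218, -0.0], "claw": -1}, {"linear": [-35, -0.0, -12.5], "twist": [0.0, -0.327, 0.0], "claw": -1}, {"linear": [-45, -0.0, -20], "twist": [0.0, -0.436, -0.0], "claw": -1}, {"linear": [-54, -0.0, -29], "twist": [-0.0, -0.544, -0.0], "claw": -1}, {"linear": [-62, -0.0, -40], "twist": [-0.0, -0.653, -0.0], "claw": -1}, {"linear": [-68, -0.0, -51], "twist": [0.0, -0.762, -0.0], "claw": -1}, {"linear": [-73, -0.0, -64], "twist": [0.0, -0.871, 0.0], "claw": -1}, {"linear": [-76, -0.0, -78], "twist": [0.0, -0.98, -0.0], "claw": -1}]
```

step_arm(
  motion=[
    {"linear": [-12,0,-2.4],"twist": [0,-0.109,0],"claw": -1},
    {"linear": [-24,0,-6.6],"twist": [0,-0.218,0],"claw": -1},
    {"linear": [-35,0,-12.5],"twist": [0,-0.327,0],"claw": -1},
    {"linear": [-45,0,-20],"twist": [0,-0.436,0],"claw": -1},
    {"linear": [-54,0,-29],"twist": [0,-0.544,0],"claw": -1},
    {"linear": [-62,0,-40],"twist": [0,-0.653,0],"claw": -1},
    {"linear": [-68,0,-51],"twist": [0,-0.762,0],"claw": -1},
    {"linear": [-73,0,-64],"twist": [0,-0.871,0],"claw": -1},
    {"linear": [-76,0,-78],"twist": [0,-0.98,0],"claw": -1},
    {"linear": [-76,0,-78],"twist": [0,-0.98,0],"claw": -1},
  ],
)

```text
t: 13.62
ee_pos: [441.4, -231.3, 338.1]
tool_rot: [-0.316, 0.069, 0.924, 0.203]
contact_force: [-0.3, 0.9, -3.3]
opening: 19.7
```

```bash
python3 - <<'E'
from h import *
s=status.state(); print(s["t"],s["ee_pos"],s["q"],s["contact_force"],s["torque"],s["opening"])
o,fx,ly,up=turner(s);print(fx, o)
sd=cam("side");t=cam("top")
crop(sd,220,40,390,220,"s14",3); crop(t,290,120,400,290,"t14",3)
E
```

```text
13.6167 [ 441.395 -231.287  338.055] [-0.532  0.658  1.135 -0.101  2.256  1.445] [-0.287  0.9   -3.284] [-0.251 -0.565 -0.022] 19.715064045360485
[ 0.556 -0.256 -0.791] [ 481.392 -249.669  230.503]
```

View pics/s14.png

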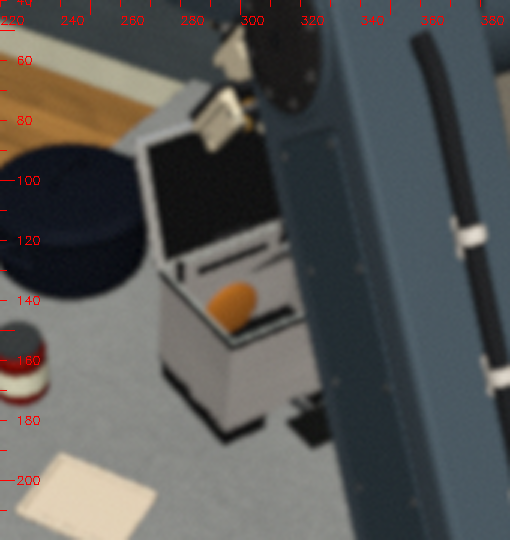

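View pics/t14.png

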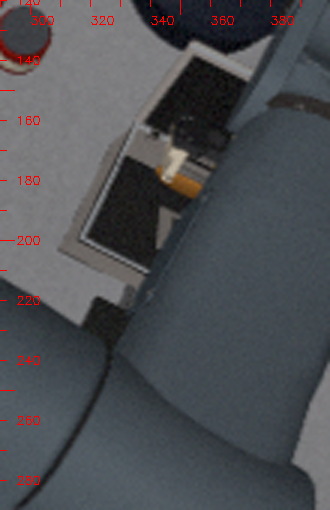

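```bash
python3 - <<'E'
from h import *
def f(k):
    u=k/9; pitch=-0.08+u*0.98
    tx=7-14*u; tz=242-42*u+ (20*np.sin(np.pi*u))
    fx=np.array([np.cos(pitch),0,-np.sin(pitch)])
    ox,oz=tx-45*fx[0],tz-45*fx[2]
    return tcp_for(bn(ox,0,oz),BY,pitch)
rows(f,[9,9,8,7,6,5,4,3,2,1],-1,f(9))
E
```

```text
[{"linear": [0.0, 0.0, 0.0], "twist": [0.0, 0.0, 0.0], "claw": -1}, {"linear": [0.0, 0.0, 0.0], "twist": [0.0, 0.0, 0.0], "claw": -1}, {"linear": [8.9, 0.0, 10.5], "twist": [-0.0, 0.109, 0.0], "claw": -1}, {"linear": [18.4, -0.0, 18.4], "twist": [-0.0, 0.218, 0.0], "claw": -1}, {"linear": [29, 0.0, 23], "twist": [-0.0, 0.327, 0.0], "claw": -1}, {"linear": [40, 0.0, 25], "twist": [-0.0, 0.436, 0.0], "claw": -1}, {"linear": [53, 0.0, 22], "twist": [-0.0, 0.544, -0.0], "claw": -1}, {"linear": [66, 0.0, 16.2], "twist": [-0.0, 0.653, 0.0], "claw": -1}, {"linear": [80, 0.0, 6.9], "twist": [-0.0, 0.762, 0.0], "claw": -1}, {"linear": [94, 0.0, -5.3], "twist": [-0.0, 0.871, -0.0], "claw": -1}]
```

step_arm(
  motion=[
    {"linear": [0,0,0],"twist": [0,0,0],"claw": -1},
    {"linear": [0,0,0],"twist": [0,0,0],"claw": -1},
    {"linear": [9,0,10.5],"twist": [0,0.109,0],"claw": -1},
    {"linear": [18,0,18],"twist": [0,0.218,0],"claw": -1},
    {"linear": [29,0,23],"twist": [0,0.327,0],"claw": -1},
    {"linear": [40,0,25],"twist": [0,0.436,0],"claw": -1},
    {"linear": [53,0,22],"twist": [0,0.544,0],"claw": -1},
    {"linear": [66,0,16],"twist": [0,0.653,0],"claw": -1},
    {"linear": [80,0,7],"twist": [0,0.762,0],"claw": -1},
    {"linear": [94,0,-5],"twist": [0,0.871,0],"claw": -1},
  ],
)

```text
t: 14.55
ee_pos: [375.0, -200.8, 281.7]
tool_rot: [-0.684, 0.151, 0.697, 0.153]
contact_force: [0.2, -0.3, -1.6]
opening: 19.9
```

```bash
python3 - <<'E'
from h import *
s=status.state(); print(s["t"],s["ee_pos"],s["q"],s["contact_force"],s["torque"],s["opening"])
o,fx,ly,up=turner(s);print(fx,up, o)
sd=cam("side");t=cam("top")
crop(sd,220,60,390,220,"s15",3); crop(t,150,120,400,290,"t15",3)
for a in (45,-45):
  for b in (35,-35):
    q=o+a*fx+b*ly; print(a,b,pr(sd,q).round(1),pr(t,q).round(1))
E
```

```text
14.55 [ 374.988 -200.798  281.678] [-0.598  0.06   1.855 -0.004  1.244  1.408] [ 0.221 -0.266 -1.596] [ 0.102  0.104 -0.029] 19.85943932157704
[ 0.907 -0.42  -0.018] [ 0.017 -0.006  1.   ] [ 476.081 -247.68   248.702]
45 35 [301.4 117.1] [348.5 184. ]
45 -35 [318.6 110.5] [368.7 193.9]
-45 35 [317.9 131.6] [336.8 209.5]
-45 -35 [335.5 124.4] [357.2 219.6]
```

View pics/s15.png

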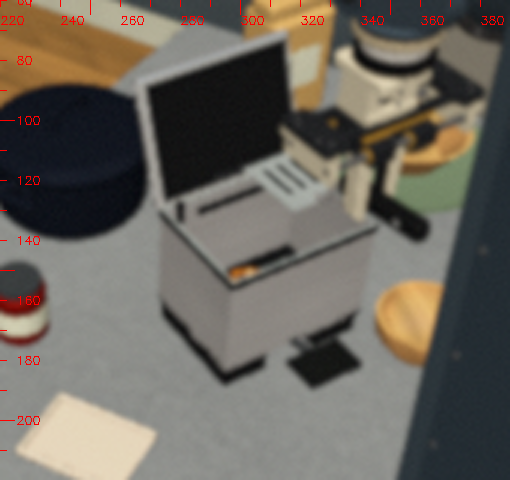

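View pics/t15.png

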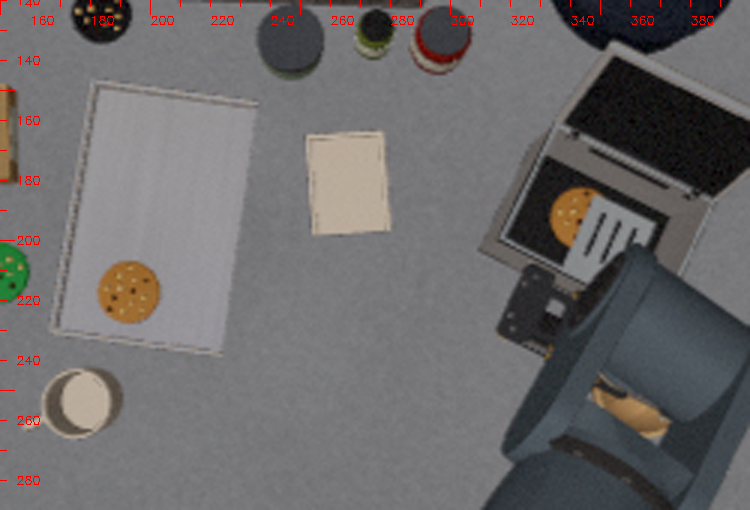

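```bash
cat > c2.py <<'E'
from h import *
import sys
pe,Re=tcp_for(sh(-85,98,60),SY,0.0); print(pe)
s=status.state(); p0=np.array([375,-200.8,281.7])
N=18
def f(k):
    u=np.clip(k/N,0,1); p=p0+(pe-p0)*u; p[2]=p0[2]+(pe[2]-p0[2])*np.clip((k-4)/(N-4),0,1)
    return p,rot(BY+(SY-BY)*u,0,-1)
ref=(s["ee_pos"],R.from_quat(s["tool_rot"]))
rows(f,range(1,11),-1,ref); rows(f,range(11,21),-1,f(10))
E
python3 c2.py
```

```text
[400.136  72.84   91.   ]
[{"linear": [-2.6, -13.9, 1.6], "twist": [-0.101, 0.027, 0.001], "claw": -1}, {"linear": [-2.5, -28, 6.8], "twist": [-0.207, 0.027, 0.003], "claw": -1}, {"linear": [-2.3, -43, 11.9], "twist": [-0.313, 0.026, 0.004], "claw": -1}, {"linear": [-2.2, -57, 17.0], "twist": [-0.418, 0.026, 0.006], "claw": -1}, {"linear": [11.6, -71, 22], "twist": [-0.524, 0.026, 0.007], "claw": -1}, {"linear": [25, -86, 27], "twist": [-0.629, 0.026, 0.008], "claw": -1}, {"linear": [39, -100, 31], "twist": [-0.735, 0.025, 0.01], "claw": -1}, {"linear": [53, -115, 36], "twist": [-0.84, 0.025, 0.011], "claw": -1}, {"linear": [67, -129, 41], "twist": [-0.946, 0.025, 0.013], "claw": -1}, {"linear": [80, -143, 46], "twist": [-1.051, 0.024, 0.014], "claw": -1}]
[{"linear": [13.6, -11.6, -9.9], "twist": [-0.106, 0.0, 0.0], "claw": -1}, {"linear": [27, -23, -19.9], "twist": [-0.211, 0.0, 0.0], "claw": -1}, {"linear": [41, -35, -30], "twist": [-0.317, 0.0, 0.0], "claw": -1}, {"linear": [54, -46, -40], "twist": [-0.422, 0.0, 0.0], "claw": -1}, {"linear": [68, -58, -50], "twist": [-0.528, 0.0, 0.0], "claw": -1}, {"linear": [82, -70, -60], "twist": [-0.633, 0.0, 0.0], "claw": -1}, {"linear": [95, -81, -70], "twist": [-0.739, 0.0, 0.0], "claw": -1}, {"linear": [109, -93, -80], "twist": [-0.844, 0.0, 0.0], "claw": -1}, {"linear": [109, -93, -80], "twist": [-0.844, 0.0, 0.0], "claw": -1}, {"linear": [109, -93, -80], "twist": [-0.844, 0.0, 0.0], "claw": -1}]
```

step_arm(
  motion=[
    {"linear": [-2.6,-14,1.6],"twist": [-0.101,0.02,0.001],"claw": -1},
    {"linear": [-2.5,-28,7],"twist": [-0.207,0.02,0.003],"claw": -1},
    {"linear": [-2.3,-43,12],"twist": [-0.313,0.02,0.004],"claw": -1},
    {"linear": [-2.2,-57,17],"twist": [-0.418,0.02,0.006],"claw": -1},
    {"linear": [11.6,-71,22],"twist": [-0.524,0.02,0.007],"claw": -1},
    {"linear": [25,-86,27],"twist": [-0.629,0.02,0.008],"claw": -1},
    {"linear": [39,-100,31],"twist": [-0.735,0.02,0.01],"claw": -1},
    {"linear": [53,-115,36],"twist": [-0.84,0.02,0.011],"claw": -1},
    {"linear": [67,-129,41],"twist": [-0.946,0.02,0.013],"claw": -1},
    {"linear": [80,-143,46],"twist": [-1.051,0.02,0.014],"claw": -1},
  ],
)

```text
t: 15.48
ee_pos: [392.4, -50.5, 202.2]
tool_rot: [-0.671, -0.217, 0.675, -0.216]
contact_force: [-0.0, 0.3, -2.2]
opening: 19.4
```

step_arm(
  motion=[
    {"linear": [13.6,-11.6,-10],"twist": [-0.106,0,0],"claw": -1},
    {"linear": [27,-23,-20],"twist": [-0.211,0,0],"claw": -1},
    {"linear": [41,-35,-30],"twist": [-0.317,0,0],"claw": -1},
    {"linear": [54,-46,-40],"twist": [-0.422,0,0],"claw": -1},
    {"linear": [68,-58,-50],"twist": [-0.528,0,0],"claw": -1},
    {"linear": [82,-70,-60],"twist": [-0.633,0,0],"claw": -1},
    {"linear": [95,-81,-70],"twist": [-0.739,0,0],"claw": -1},
    {"linear": [109,-93,-80],"twist": [-0.844,0,0],"claw": -1},
    {"linear": [109,-93,-80],"twist": [-0.844,0,0],"claw": -1},
    {"linear": [109,-93,-80],"twist": [-0.844,0,0],"claw": -1},
  ],
)

```text
t: 16.32
ee_pos: [403.2, 71.4, 93.0]
tool_rot: [-0.525, -0.473, 0.528, -0.47]
contact_force: [-0.6, 0.4, -2.4]
opening: 19.1
```

```bash
python3 - <<'E'
from h import *
s=status.state(); print(s["t"],s["ee_pos"],s["q"],s["contact_force"],s["torque"])
o,fx,ly,up=turner(s);print(fx,up,o,insh(o))
sd=cam("side");t=cam("top")
crop(sd,140,190,300,330,"s16",4); crop(t,150,130,310,250,"t16",5)
for z in (25,12,5.3,3.9):
  p,Rt=tcp_for(sh(-85,98,z),SY,0.03); go(p,Rt)
E
```

```text
16.3167 [403.226  71.407  93.012] [0.061 0.305 2.105 0.    0.738 0.171] [-0.583  0.387 -2.41 ] [-0.229 -0.01  -0.06 ]
[ 0.11   0.994 -0.001] [0.006 0.    1.   ] [415.322 182.727  61.921] [-86.113  94.867  61.921]
lin [34.1, -3.4, -2.7] twist [-0.0027, -0.0296, 0.0045] deg 1.7
lin [47.1, -3.3, -2.7] twist [-0.0027, -0.0296, 0.0045] deg 1.7
lin [53.8, -3.3, -2.7] twist [-0.0027, -0.0296, 0.0045] deg 1.7
lin [55.2, -3.3, -2.7] twist [-0.0027, -0.0296, 0.0045] deg 1.7
```

View pics/s16.png

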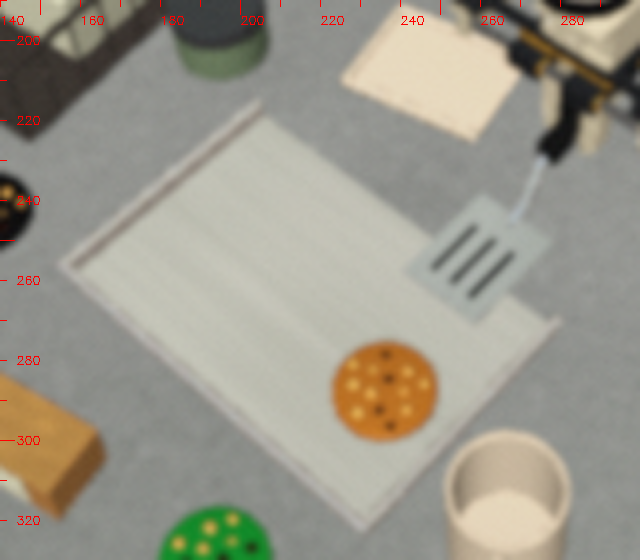

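View pics/t16.png

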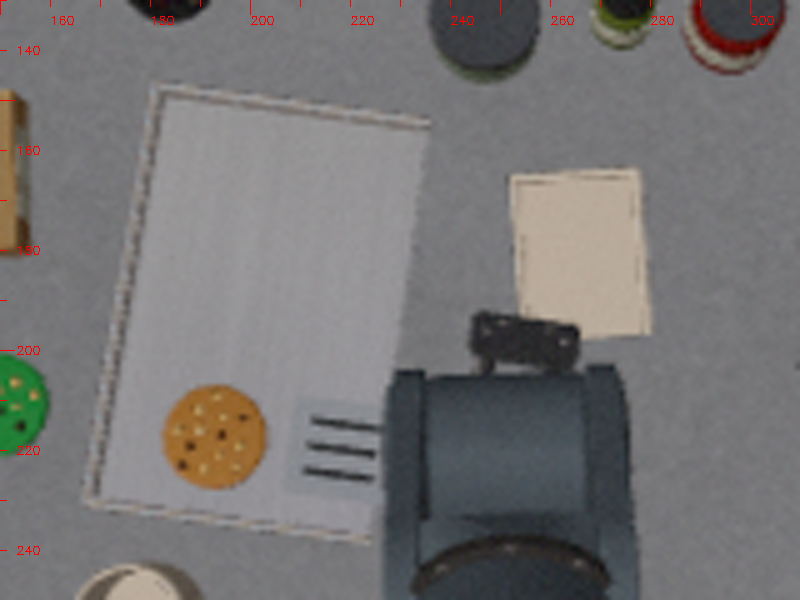

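step_arm(
  motion=[
    {"linear": [20,-2,-2],"twist": [0,-0.02,0.003],"claw": -1},
    {"linear": [36,-3.3,-2.7],"twist": [-0.003,-0.03,0.004],"claw": -1},
    {"linear": [47,-3.3,-2.7],"twist": [-0.003,-0.03,0.004],"claw": -1},
    {"linear": [52,-3.3,-2.7],"twist": [-0.003,-0.03,0.004],"claw": -1},
    {"linear": [54,-3.3,-2.7],"twist": [-0.003,-0.03,0.004],"claw": -1},
    {"linear": [55,-3.3,-2.7],"twist": [-0.003,-0.03,0.004],"claw": -1},
    {"linear": [55,-3.3,-2.7],"twist": [-0.003,-0.03,0.004],"claw": -1},
    {"linear": [55,-3.3,-2.7],"twist": [-0.003,-0.03,0.004],"claw": -1},
  ],
)

```text
t: 17.08
ee_pos: [399.9, 74.0, 38.2]
tool_rot: [-0.518, -0.465, 0.534, -0.48]
contact_force: [-0.1, -1.0, 3.6]
opening: 19.4
```

```bash
python3 - <<'E'
from h import *
s=status.state(); print(s["t"],s["ee_pos"],s["contact_force"],s["torque"])
o,fx,ly,up=turner(s);print(fx,insh(o),insh(o+45*fx))
E
```

```text
17.0833 [399.945  74.008  38.177] [-0.074 -0.976  3.636] [ 0.158 -0.122 -0.02 ]
[ 0.107  0.994 -0.03 ] [-84.843  98.546   3.822] [-39.864  98.639   2.469]
```

step_arm(
  motion=[
    {"linear": [0,0,-6],"twist": [0,0,0],"claw": -1},
    {"linear": [-0.4,0,-14],"twist": [0,0,0],"claw": -1},
    {"linear": [-0.7,0,-22],"twist": [0,0,0],"claw": -1},
    {"linear": [-0.9,0,-31],"twist": [0,0,0],"claw": -1},
    {"linear": [-1.2,0,-40],"twist": [0,0,0],"claw": -1},
    {"linear": [-1.5,0,-50],"twist": [0,0,0],"claw": -1},
    {"linear": [-1.8,0,-60],"twist": [0,0,0],"claw": -1},
    {"linear": [-2.1,0,-69],"twist": [0,0,0],"claw": -1},
    {"linear": [-2.3,0,-76],"twist": [0,0,0],"claw": -1},
    {"linear": [-2.4,0,-80],"twist": [0,0,0],"claw": -1},
  ],
)

```text
t: 17.92
ee_pos: [407.8, 154.8, 37.3]
tool_rot: [-0.517, -0.466, 0.534, -0.48]
contact_force: [-0.6, -1.9, 3.4]
opening: 19.6
```

step_arm(
  motion=[
    {"linear": [-0.2,0,-7],"twist": [0,0,0],"claw": -1},
    {"linear": [-0.4,0,-14],"twist": [0,0,0],"claw": -1},
    {"linear": [-0.6,0,-21],"twist": [0,0,0],"claw": -1},
    {"linear": [-0.8,0,-28],"twist": [0,0,0],"claw": -1},
    {"linear": [-1.0,0,-35],"twist": [0,0,0],"claw": -1},
    {"linear": [-1.2,0,-42],"twist": [0,0,0],"claw": -1},
    {"linear": [-1.4,0,-48],"twist": [0,0,0],"claw": -1},
    {"linear": [-1.5,0,-53],"twist": [0,0,0],"claw": -1},
    {"linear": [-1.6,0,-56],"twist": [0,0,0],"claw": -1},
    {"linear": [-1.6,0,-56],"twist": [0,0,0],"claw": -1},
  ],
)

```text
t: 18.75
ee_pos: [413.8, 210.2, 37.2]
tool_rot: [-0.518, -0.466, 0.534, -0.48]
contact_force: [-0.0, 2.2, 2.2]
opening: 19.9
```

```bash
python3 - <<'E'
from h import *
s=status.state(); print(s["t"],s["ee_pos"],s["contact_force"],s["torque"])
o,fx,ly,up=turner(s);print(fx,insh(o),insh(o+45*fx))
sd=cam("side");t=cam("top")
crop(sd,140,190,300,330,"s17",4); crop(t,150,130,310,250,"t17",5)
E
```

```text
18.75 [413.841 210.165  37.22 ] [-0.036  2.212  2.192] [ 0.791 -0.253  0.   ]
[ 0.106  0.994 -0.03 ] [52.024 99.719  2.888] [97.004 99.863  1.544]
```

View pics/s17.png

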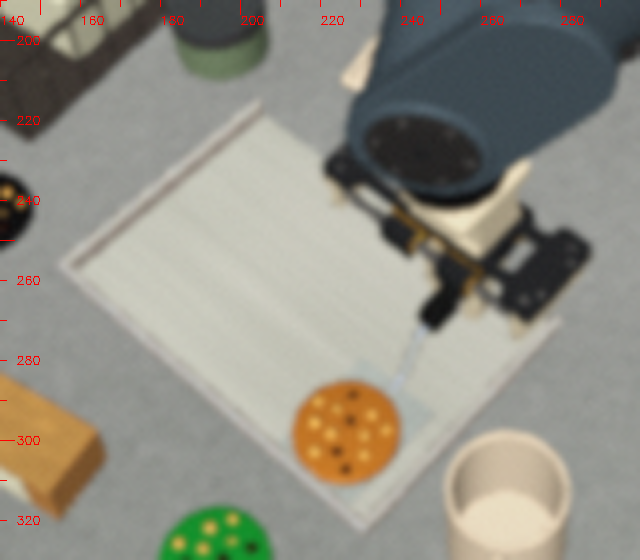

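View pics/t17.png

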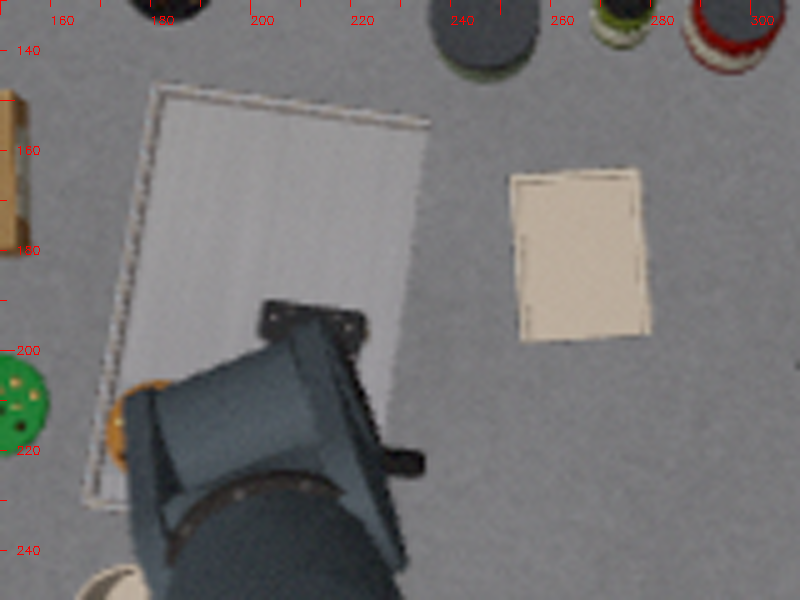

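Biscuit is against the rim at side (227,298) with the blade under it. Lift.

step_arm(
  motion=[
    {"linear": [-1,0,0],"twist": [0,0,0],"claw": -1},
    {"linear": [-4,0,0.5],"twist": [0,0,0],"claw": -1},
    {"linear": [-8,0,1],"twist": [0,0.02,0],"claw": -1},
    {"linear": [-14,0,3],"twist": [0,0.04,0],"claw": -1},
    {"linear": [-22,0,5],"twist": [0,0.06,0],"claw": -1},
    {"linear": [-32,0,7],"twist": [0,0.08,0],"claw": -1},
    {"linear": [-44,0,8],"twist": [0,0.1,0],"claw": -1},
    {"linear": [-54,0,9],"twist": [0,0.11,0],"claw": -1},
    {"linear": [-60,0,9],"twist": [0,0.11,0],"claw": -1},
    {"linear": [-60,0,9],"twist": [0,0.11,0],"claw": -1},
  ],
)

```text
t: 19.68
ee_pos: [413.4, 202.2, 98.5]
tool_rot: [0.546, 0.491, -0.505, 0.453]
contact_force: [0.7, -0.2, -2.9]
opening: 19.0
```

```bash
cat > c3.py <<'E'
from h import *
s=status.state(); print(s["t"],s["ee_pos"],s["contact_force"],s["torque"])
o,fx,ly,up=turner(s);print(fx,up,insh(o))
sd=cam("side")
crop(sd,140,170,300,330,"s18",3)
s=status.state();p0=s["ee_pos"];y0=SY
pe,_=tcp_for(bn(-40,0,240),BY,-0.08)
N=30
def f(k):
    u=mj(k/N); w=mj(k/13); p=p0+(pe-p0)*u; p[2]=p0[2]+(pe[2]-p0[2])*w
    return p,rot(y0+(BY-y0)*u,-0.08,-1)
for a in (0,10,20): rows(f,range(a+1,a+11),-1,f(a))
E
python3 c3.py
```

```text
19.6833 [413.406 202.188  98.47 ] [ 0.741 -0.176 -2.939] [-0.385 -0.083  0.039]
[0.106 0.991 0.079] [-0.008 -0.079  0.997] [47.132 99.179 76.461]
[{"linear": [-0.7, 0.0, 0.1], "twist": [0.001, 0.0, 0.0], "claw": -1}, {"linear": [-4.8, 0.0, 0.7], "twist": [0.005, 0.0, 0.0], "claw": -1}, {"linear": [-14.1, 0.0, 2.3], "twist": [0.016, -0.0, 0.001], "claw": -1}, {"linear": [-29, 0.1, 5.5], "twist": [0.036, 0.0, 0.003], "claw": -1}, {"linear": [-49, 0.1, 10.5], "twist": [0.067, 0.0, 0.005], "claw": -1}, {"linear": [-72, 0.2, 17.7], "twist": [0.11, 0.0, 0.009], "claw": -1}, {"linear": [-96, 0.3, 27], "twist": [0.164, 0.0, 0.013], "claw": -1}, {"linear": [-120, 0.5, 40], "twist": [0.231, 0.0, 0.019], "claw": -1}, {"linear": [-141, 0.7, 55], "twist": [0.309, -0.0, 0.025], "claw": -1}, {"linear": [-157, 0.8, 72], "twist": [0.397, -0.0, 0.032], "claw": -1}]
[{"linear": [-10.7, 8.3, 18.4], "twist": [0.098, -0.0, 0.008], "claw": -1}, {"linear": [-16.3, 17.3, 39], "twist": [0.204, -0.0, 0.016], "claw": -1}, {"linear": [-18.7, 27, 60], "twist": [0.315, -0.0, 0.025], "claw": -1}, {"linear": [-21, 3
[... 486 characters left out ...]
-0.1, 18.9, 1.1], "twist": [0.089, 0.0, 0.007], "claw": -1}, {"linear": [-0.2, 35, 2.1], "twist": [0.167, -0.0, 0.013], "claw": -1}, {"linear": [-0.2, 50, 3.0], "twist": [0.233, 0.0, 0.019], "claw": -1}, {"linear": [-0.3, 61, 3.7], "twist": [0.288, 0.0, 0.023], "claw": -1}, {"linear": [-0.3, 70, 4.2], "twist": [0.33, 0.0, 0.026], "claw": -1}, {"linear": [-0.4, 77, 4.6], "twist": [0.361, 0.0, 0.029], "claw": -1}, {"linear": [-0.4, 81, 4.8], "twist": [0.381, -0.0, 0.031], "claw": -1}, {"linear": [-0.4, 84, 5.0], "twist": [0.392, 0.0, 0.031], "claw": -1}, {"linear": [-0.4, 84, 5.0], "twist": [0.397, 0.0, 0.032], "claw": -1}, {"linear": [-0.4, 85, 5.1], "twist": [0.397, 0.0, 0.032], "claw": -1}]
```

View pics/s18.png

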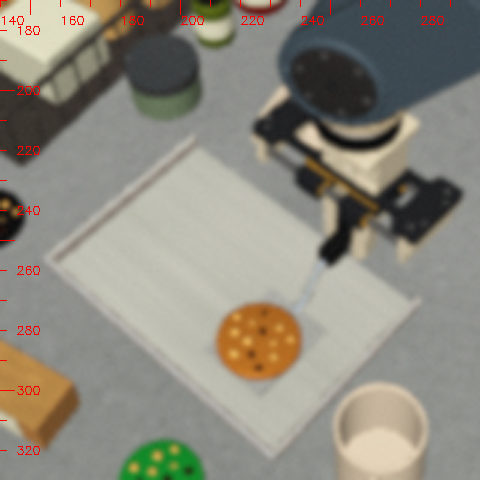

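Biscuit sits on the blade at side (226,284). Carry.

step_arm(
  motion=[
    {"linear": [-0.7,0,0],"twist": [0.001,0,0],"claw": -1},
    {"linear": [-5,0,0.7],"twist": [0.005,0,0],"claw": -1},
    {"linear": [-14,0,2.3],"twist": [0.016,0,0.001],"claw": -1},
    {"linear": [-29,0,5.5],"twist": [0.036,0,0.003],"claw": -1},
    {"linear": [-49,0,10.5],"twist": [0.067,0,0.005],"claw": -1},
    {"linear": [-72,0,18],"twist": [0.11,0,0.009],"claw": -1},
    {"linear": [-96,0,27],"twist": [0.164,0,0.013],"claw": -1},
    {"linear": [-120,0.5,40],"twist": [0.231,0,0.019],"claw": -1},
    {"linear": [-141,0.7,55],"twist": [0.309,0,0.025],"claw": -1},
    {"linear": [-157,0.8,72],"twist": [0.397,0,0.032],"claw": -1},
  ],
)

```text
t: 20.57
ee_pos: [405.1, 117.8, 250.4]
tool_rot: [0.634, 0.372, -0.585, 0.344]
contact_force: [0.2, 0.3, -2.6]
opening: 19.7
```

step_arm(
  motion=[
    {"linear": [-10.7,8,18.4],"twist": [0.098,0,0.008],"claw": -1},
    {"linear": [-16.3,17,39],"twist": [0.204,0,0.016],"claw": -1},
    {"linear": [-18.7,27,60],"twist": [0.315,0,0.025],"claw": -1},
    {"linear": [-21,37,83],"twist": [0.431,0,0.035],"claw": -1},
    {"linear": [-22,47,106],"twist": [0.549,0,0.044],"claw": -1},
    {"linear": [-24,57,129],"twist": [0.667,0,0.054],"claw": -1},
    {"linear": [-26,66,152],"twist": [0.783,0,0.063],"claw": -1},
    {"linear": [-28,76,174],"twist": [0.895,0,0.072],"claw": -1},
    {"linear": [-29,85,194],"twist": [1.001,0,0.08],"claw": -1},
    {"linear": [-31,93,213],"twist": [1.099,0,0.088],"claw": -1},
  ],
)

```text
t: 21.4
ee_pos: [382.0, -115.7, 262.5]
tool_rot: [0.734, -0.016, -0.679, -0.014]
contact_force: [0.9, -0.1, -2.9]
opening: 19.4
```

step_arm(
  motion=[
    {"linear": [0,19,1],"twist": [0.089,0,0.007],"claw": -1},
    {"linear": [0,35,2],"twist": [0.167,0,0.013],"claw": -1},
    {"linear": [0,50,3],"twist": [0.233,0,0.019],"claw": -1},
    {"linear": [0,61,3.7],"twist": [0.288,0,0.023],"claw": -1},
    {"linear": [0,70,4.2],"twist": [0.33,0,0.026],"claw": -1},
    {"linear": [0,77,4.6],"twist": [0.361,0,0.029],"claw": -1},
    {"linear": [0,81,4.8],"twist": [0.381,0,0.031],"claw": -1},
    {"linear": [0,84,5],"twist": [0.392,0,0.031],"claw": -1},
    {"linear": [0,84,5],"twist": [0.397,0,0.032],"claw": -1},
    {"linear": [0,85,5],"twist": [0.397,0,0.032],"claw": -1},
  ],
)

```text
t: 22.23
ee_pos: [374.6, -199.0, 261.8]
tool_rot: [0.717, -0.158, -0.663, -0.146]
contact_force: [-0.3, 0.2, -2.4]
opening: 19.8
```

```bash
python3 - <<'E'
from h import *
s=status.state(); print(s["t"],s["ee_pos"],s["contact_force"],s["torque"],s["opening"])
o,fx,ly,up=turner(s);print(fx, o)
sd=cam("side");t=cam("top")
crop(t,150,120,400,290,"t19",3)
E
python3 tip.py
```

```text
22.2333 [ 374.621 -199.019  261.825] [-0.26   0.202 -2.443] [0.158 0.274 0.017] 19.828695398404268
[ 0.904 -0.419  0.078] [ 478.11  -247.033  239.696]
[ 375.076 -200.532  260.354] [ 374.663 -199.083  261.85 ]
[{"linear": [-12.4, -0.0, -2.4], "twist": [0.0, -0.109, -0.0], "claw": -1}, {"linear": [-24, -0.0, -6.6], "twist": [-0.0, -0.218, -0.0], "claw": -1}, {"linear": [-35, -0.0, -12.5], "twist": [0.0, -0.327, 0.0], "claw": -1}, {"linear": [-45, -0.0, -20], "twist": [0.0, -0.436, -0.0], "claw": -1}, {"linear": [-54, -0.0, -29], "twist": [-0.0, -0.544, -0.0], "claw": -1}, {"linear": [-62, -0.0, -40], "twist": [-0.0, -0.653, -0.0], "claw": -1}, {"linear": [-68, -0.0, -51], "twist": [0.0, -0.762, -0.0], "claw": -1}, {"linear": [-73, -0.0, -64], "twist": [0.0, -0.871, 0.0], "claw": -1}, {"linear": [-76, -0.0, -78], "twist": [0.0, -0.98, -0.0], "claw": -1}]
```

View pics/t19.png

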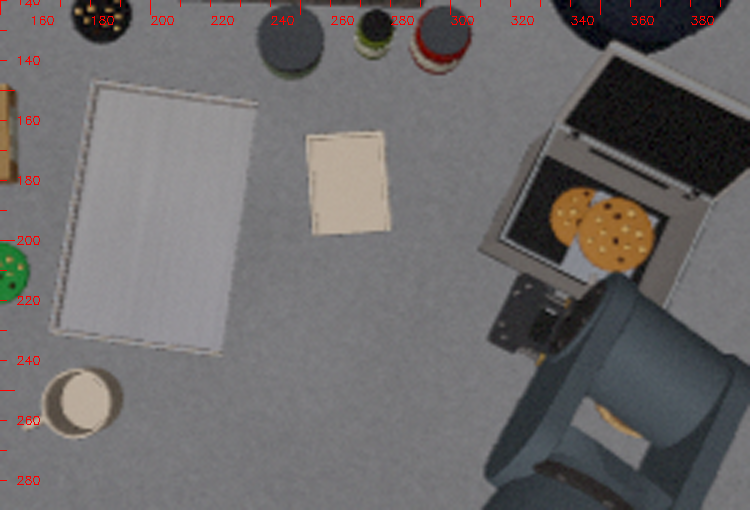

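Sheet is empty; biscuit over the mouth. Tip.

step_arm(
  motion=[
    {"linear": [-12,0,-2.4],"twist": [0,-0.109,0],"claw": -1},
    {"linear": [-24,0,-6.6],"twist": [0,-0.218,0],"claw": -1},
    {"linear": [-35,0,-12.5],"twist": [0,-0.327,0],"claw": -1},
    {"linear": [-45,0,-20],"twist": [0,-0.436,0],"claw": -1},
    {"linear": [-54,0,-29],"twist": [0,-0.544,0],"claw": -1},
    {"linear": [-62,0,-40],"twist": [0,-0.653,0],"claw": -1},
    {"linear": [-68,0,-51],"twist": [0,-0.762,0],"claw": -1},
    {"linear": [-73,0,-64],"twist": [0,-0.871,0],"claw": -1},
    {"linear": [-76,0,-78],"twist": [0,-0.98,0],"claw": -1},
    {"linear": [-76,0,-78],"twist": [0,-0.98,0],"claw": -1},
  ],
)

```text
t: 23.17
ee_pos: [441.7, -230.0, 339.5]
tool_rot: [-0.315, 0.069, 0.924, 0.204]
contact_force: [-0.4, -0.2, -3.2]
opening: 19.5
```

step_arm(
  motion=[
    {"linear": [0,0,0],"twist": [0,0,0],"claw": -1},
    {"linear": [0,0,0],"twist": [0,0,0],"claw": -1},
    {"linear": [9,0,10.5],"twist": [0,0.109,0],"claw": -1},
    {"linear": [18,0,18],"twist": [0,0.218,0],"claw": -1},
    {"linear": [29,0,23],"twist": [0,0.327,0],"claw": -1},
    {"linear": [40,0,25],"twist": [0,0.436,0],"claw": -1},
    {"linear": [53,0,22],"twist": [0,0.544,0],"claw": -1},
    {"linear": [66,0,16],"twist": [0,0.653,0],"claw": -1},
    {"linear": [80,0,7],"twist": [0,0.762,0],"claw": -1},
    {"linear": [94,0,-5],"twist": [0,0.871,0],"claw": -1},
  ],
)

```text
t: 24.0
ee_pos: [375.2, -199.4, 283.4]
tool_rot: [-0.684, 0.152, 0.697, 0.153]
contact_force: [-0.3, -0.6, -2.6]
opening: 19.6
```

```bash
python3 - <<'E'
from h import *
s=status.state(); print(s["t"],s["ee_pos"],s["contact_force"],s["torque"],s["opening"])
o,fx,ly,up=turner(s);print(fx,up, o)
sd=cam("side");t=cam("top")
crop(sd,220,60,390,220,"s20",3); crop(t,230,120,400,290,"t20",3)
for a in (45,-45):
  for b in (35,-35):
    q=o+a*fx+b*ly; print(a,b,pr(sd,q).round(1),pr(t,q).round(1))
E
```

```text
24.0 [ 375.218 -199.417  283.361] [-0.259 -0.601 -2.617] [0.105 0.176 0.034] 19.64584963242748
[ 0.907 -0.421 -0.018] [ 0.018 -0.006  1.   ] [ 476.238 -246.401  250.311]
45 35 [301.2 116.9] [348.3 183.9]
45 -35 [318.4 110.3] [368.5 193.8]
-45 35 [317.7 131.4] [336.5 209.4]
-45 -35 [335.3 124.2] [356.9 219.5]
```

View pics/s20.png

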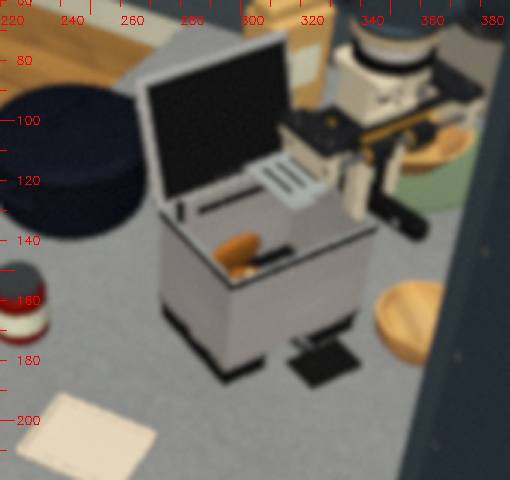

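View pics/t20.png

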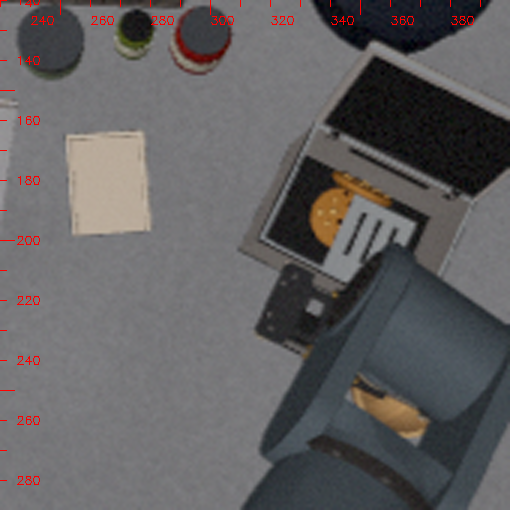

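```bash
python3 - <<'E'
from h import *
sd=cam("side")
S8=lambda x,y,z:pt(sd,210+x/6,130+y/6,z)
c=[S8(165,382,8),S8(374,445,8),S8(292,574,8),S8(92,481,8)]; print(np.array(c),np.mean(c,0))
ry=np.radians(4.5)
p,Rt=tcp_for([566,18,60],ry); go(p,Rt)
def f(k):
    u=mj(k/12); p0=np.array([375.2,-199.4,283.4]); q=p0+(p-p0)*u; q[2]=p0[2]+(p[2]-p0[2])*mj((k-3)/10)
    return q,rot(BY+(ry-BY)*u,0.0,-1)
rows(f,range(1,11)); rows(f,[11,12,13,13],-1,f(10))
E
```

```text
[[641.508 -10.518   8.   ]
 [512.481 -39.067   8.   ]
 [499.15   64.26    8.   ]
 [630.917  73.856   8.   ]] [571.014  22.133   8.   ]
lin [191.7, -222.7, 9.0] twist [-0.5134, 0.0288, 0.0062] deg 29.5
[{"linear": [-0.8, -1.1, -1.4], "twist": [0.001, 0.029, -0.001], "claw": -1}, {"linear": [-0.8, -7.8, -0.9], "twist": [-0.015, 0.029, -0.001], "claw": -1}, {"linear": [-0.8, -23, 0.2], "twist": [-0.05, 0.029, -0.001], "claw": -1}, {"linear": [0.8, -47, 1.8], "twist": [-0.105, 0.029, 0.0], "claw": -1}, {"linear": [10.4, -77, 3.8], "twist": [-0.176, 0.029, 0.001], "claw": -1}, {"linear": [31, -111, 5.7], "twist": [-0.255, 0.029, 0.002], "claw": -1}, {"linear": [60, -145, 7.3], "twist": [-0.334, 0.029, 0.004], "claw": -1}, {"linear": [95, -176, 8.4], "twist": [-0.405, 0.029, 0.005], "claw": -1}, {"linear": [131, -200, 9.1], "twist": [-0.46, 0.029, 0.005], "claw": -1}, {"linear": [160, -215, 9.4], "twist": [-0.495, 0.029, 0.006], "claw": -1}]
[{"linear": [20, -6.2, -2.8], "twist": [-0.016, 0.0, 0.0], "claw": -1}, {"linear": [30, -7.2, -3.2], "twist": [-0.018, 0.0, 0.0], "claw": -1}, {"linear": [31, -7.2, -3.2], "twist": [-0.018, 0.0, 0.0], "claw": -1}, {"linear": [31, -7.2, -3.2], "twist": [-0.018, 0.0, 0.0], "claw": -1}]
```

step_arm(
  motion=[
    {"linear": [0,-1,-1],"twist": [0.001,0.015,0],"claw": -1},
    {"linear": [0,-8,-1],"twist": [-0.015,0.029,0],"claw": -1},
    {"linear": [0,-23,0],"twist": [-0.05,0.029,0],"claw": -1},
    {"linear": [1,-47,2],"twist": [-0.105,0.029,0],"claw": -1},
    {"linear": [10,-77,4],"twist": [-0.176,0.029,0.001],"claw": -1},
    {"linear": [31,-111,6],"twist": [-0.255,0.029,0.002],"claw": -1},
    {"linear": [60,-145,7],"twist": [-0.334,0.029,0.004],"claw": -1},
    {"linear": [95,-176,8.4],"twist": [-0.405,0.029,0.005],"claw": -1},
    {"linear": [131,-200,9],"twist": [-0.46,0.029,0.005],"claw": -1},
    {"linear": [160,-215,9.4],"twist": [-0.495,0.029,0.006],"claw": -1},
  ],
)

```text
t: 24.98
ee_pos: [455.2, 2.9, 121.7]
tool_rot: [0.707, 0.023, -0.706, 0.023]
contact_force: [1.0, 0.9, -2.3]
opening: 19.4
```

step_arm(
  motion=[
    {"linear": [20,-6,-2.8],"twist": [-0.016,0,0],"claw": -1},
    {"linear": [30,-7,-3.2],"twist": [-0.018,0,0],"claw": -1},
    {"linear": [31,-7,-3.2],"twist": [-0.018,0,0],"claw": -1},
    {"linear": [31,-7,-3.2],"twist": [-0.018,0,0],"claw": -1},
  ],
)

```text
t: 25.32
ee_pos: [456.6, 7.8, 91.7]
tool_rot: [-0.706, -0.028, 0.707, -0.027]
contact_force: [-0.4, -1.1, -1.8]
opening: 19.6
```

```bash
python3 - <<'E'
from h import *
s=status.state(); print(s["t"],s["ee_pos"],s["contact_force"],s["torque"],s["opening"])
o,fx,ly,up=turner(s);print(fx,up, o)
sd=cam("side");t=cam("top")
crop(sd,210,150,330,240,"s21",6); crop(t,230,130,310,230,"t21",6)
p,Rt=tcp_for([566,18,6],np.radians(4.5)); go(p,Rt)
E
```

```text
25.3167 [456.639   7.753  91.708] [-0.404 -1.104 -1.817] [-0.013  0.203 -0.015] 19.555023168735566
[ 0.997  0.078 -0.   ] [ 0.001 -0.001  1.   ] [568.282  16.506  60.656]
lin [55.6, -2.0, 2.6] twist [-0.0011, -0.0017, 0.0003] deg 0.1
```

View pics/s21.png

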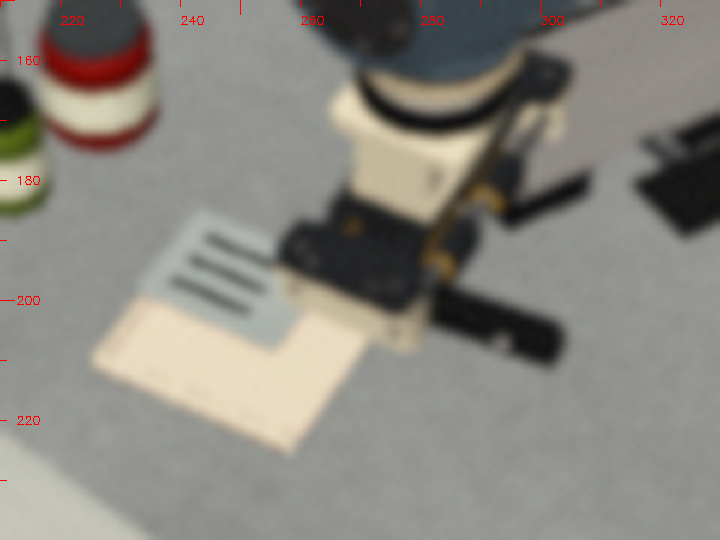

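View pics/t21.png

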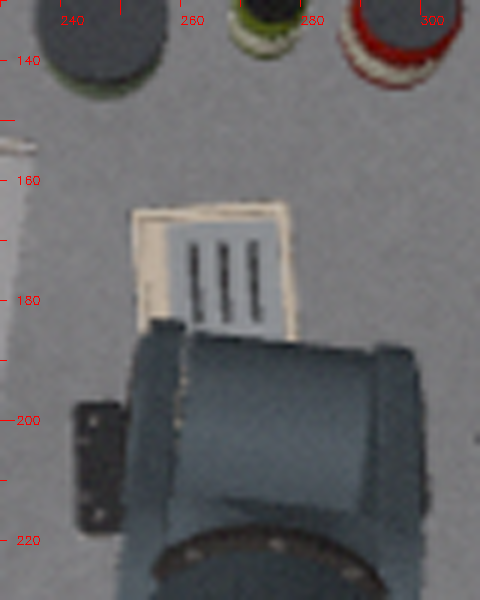

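```bash
python3 - <<'E'
from h import *
sd=cam("side");t=cam("top")
o,fx,ly,up=turner()
for b in (35,-35): print(pr(t,o+45*fx+b*ly+2*up),pr(sd,o+45*fx+b*ly+2*up))
print(pt(t,257.8,167,62),pt(t,276.3,166.2,62))
print("side FL",pt(sd,210+140/6,150+285/6,62),"FR",pt(sd,210+203/6,150+207/6,62),"BL",pt(sd,210+274/6,150+350/6,62))
E
```

```text
[256.572 167.453] [232.565 198.456]
[275.525 166.597] [243.555 185.087]
[612.79  50.    62.  ] [617.949 -18.242  62.   ]
side FL [612.043  48.505  62.   ] FR [617.857 -19.349  62.   ] BL [523.723  45.16   62.   ]
```

step_arm(
  motion=[
    {"linear": [12,-2,2],"twist": [0,0,0],"claw": -1},
    {"linear": [28,-3,4],"twist": [0,0,0],"claw": -1},
    {"linear": [42,-3,4],"twist": [0,0,0],"claw": -1},
    {"linear": [50,-3,4],"twist": [0,0,0],"claw": -1},
    {"linear": [53,-3,4],"twist": [0,0,0],"claw": -1},
    {"linear": [54.5,-3,4],"twist": [0,0,0],"claw": -1},
    {"linear": [55,-3,4],"twist": [0,0,0],"claw": -1},
    {"linear": [55,-3,4],"twist": [0,0,0],"claw": -1},
  ],
)

```text
t: 26.18
ee_pos: [452.2, 10.6, 36.8]
tool_rot: [0.707, 0.028, -0.706, 0.027]
contact_force: [0.2, -0.1, -1.3]
opening: 19.2
```

```bash
python3 - <<'E'
from h import *
s=status.state(); print(s["t"],s["ee_pos"],s["contact_force"],s["torque"],s["opening"])
o,fx,ly,up=turner(s);print(fx,up, o)
sd=cam("side");t=cam("top")
crop(sd,210,150,330,240,"s22",6); crop(t,230,130,310,230,"t22",6)
E
```

```text
26.1833 [452.201  10.599  36.802] [ 0.202 -0.067 -1.291] [-0.018  0.059 -0.017] 19.189213095102836
[0.997 0.078 0.001] [-0.001 -0.001  1.   ] [563.874  19.376   5.864]
```

View pics/s22.png

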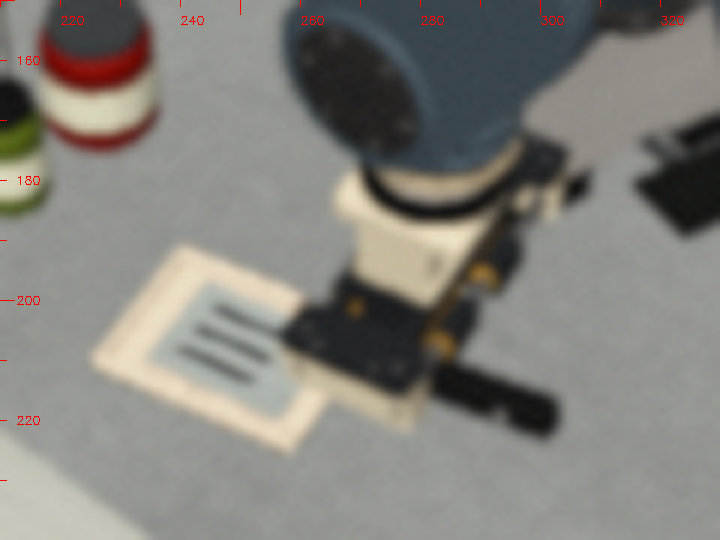

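View pics/t22.png

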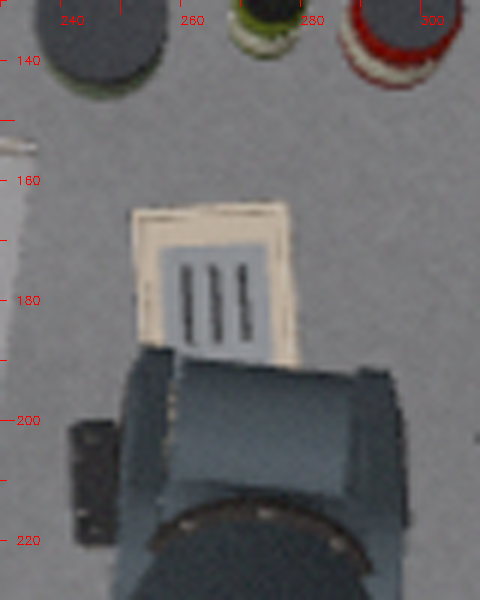

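step_arm(
  motion=[
    {"linear": [0.7,0,0],"twist": [0,0,0],"claw": -1},
    {"linear": [1,0,0],"twist": [0,0,0],"claw": -1},
    {"linear": [1,0,0],"twist": [0,0,0],"claw": -0.5},
    {"linear": [1,0,0],"twist": [0,0,0],"claw": -0.2},
    {"linear": [1,0,0],"twist": [0,0,0],"claw": 0.1},
    {"linear": [1,0,0],"twist": [0,0,0],"claw": 0.3},
    {"linear": [1,0,0],"twist": [0,0,0],"claw": 0.3},
    {"linear": [1,0,0],"twist": [0,0,0],"claw": 0.3},
  ],
)

```text
t: 26.95
ee_pos: [451.6, 10.7, 35.1]
tool_rot: [-0.706, -0.028, 0.707, -0.027]
contact_force: [-0.2, 0.3, -0.5]
opening: 51.8
```

```bash
python3 - <<'E'
from h import *
s=status.state(); print(s["t"],s["ee_pos"],s["contact_force"],s["torque"],s["opening"])
E
```

```text
26.95 [451.623  10.725  35.08 ] [-0.182  0.276 -0.46 ] [-0.044 -0.021 -0.004] 51.84471580944891
```

step_arm(
  motion=[
    {"linear": [-10,0,0],"twist": [0,0,0],"claw": 0.3},
    {"linear": [-30,0,0],"twist": [0,0,0],"claw": 0.3},
    {"linear": [-60,0,0],"twist": [0,0,0],"claw": 0.3},
    {"linear": [-95,0,0],"twist": [0,0,0],"claw": 0.3},
    {"linear": [-130,0,0],"twist": [0,0,0],"claw": 0},
    {"linear": [-165,0,0],"twist": [0,0,0],"claw": -1},
    {"linear": [-200,20,0],"twist": [0,0,0],"claw": -1},
    {"linear": [-230,50,0],"twist": [0,0,0],"claw": -1},
    {"linear": [-260,80,0],"twist": [0,0,0],"claw": -1},
    {"linear": [-290,110,0],"twist": [0,0,0],"claw": -1},
  ],
  newtons=20,
)

```text
t: 27.78
ee_pos: [459.7, -98.5, 326.0]
tool_rot: [0.707, 0.028, -0.706, 0.028]
contact_force: [1.1, -0.6, 0.9]
opening: 24.6
```

```bash
python3 - <<'E'
from h import *
s=status.state(); print(s["t"],s["ee_pos"],s["q"],s["contact_force"],s["opening"])
sd=cam("side");t=cam("top")
crop(sd,200,40,400,240,"s23",3); crop(t,150,100,400,290,"t23",3)
E
```

```text
27.7833 [459.656 -98.465 326.034] [-0.31   0.105  1.697  0.     1.34   1.181] [ 1.084 -0.647  0.912] 24.645002139914464
```

View pics/s23.png

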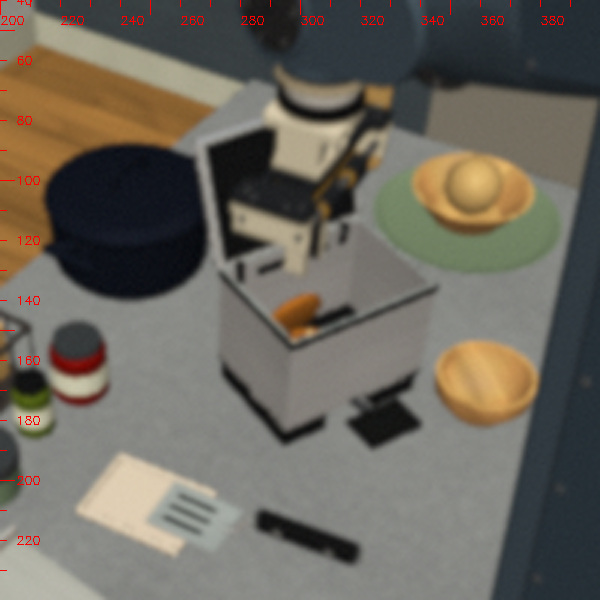

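View pics/t23.png

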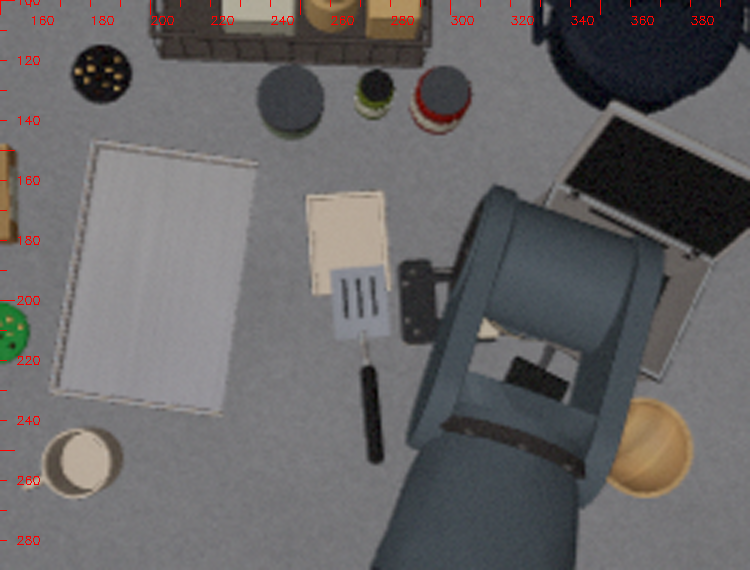

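```bash
python3 - <<'E'
from h import *
sd=cam("side");t=cam("top")
crop(sd,220,190,330,240,"s24",7); crop(t,240,150,300,270,"t24",5)
T=lambda x,y,z:pt(t,150+x/3,100+y/3,z)
print([T(331,268,8),T(384,265,8),T(391,333,4),T(337,339,4)],T(368,367,62),T(377,461,72))
E
```

```text
[array([536.939,  37.187,   8.   ]), array([542.804, -30.159,   8.   ]), array([456.822, -41.043,   4.   ]), array([447.31,  27.12,   4.  ])] [411.205  -9.31   62.   ] [300.592 -21.76   72.   ]
```

View pics/s24.png

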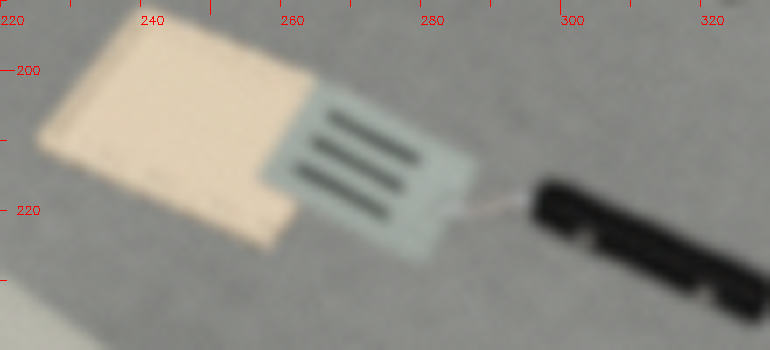

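View pics/t24.png

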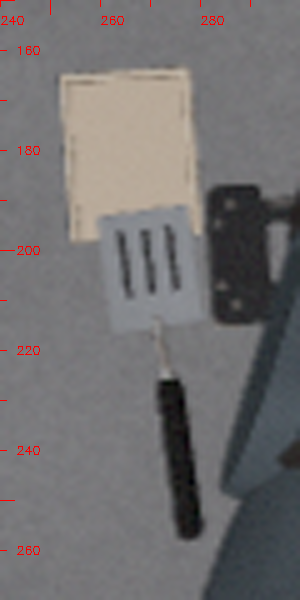

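```bash
python3 - <<'E'
from h import *
sd=cam("side");t=cam("top")
U=lambda x,y,z:pt(t,240+x/5,150+y/5,z); W=lambda x,y,z:pt(sd,220+x/7,190+y/7,z)
for nm,P in (("top",[U(100,214,12),U(187,205,12),U(205,322,2),U(112,333,2),U(171,379,54),U(190,536,53)]),("side",[W(262,178,12),W(317,75,12),W(476,158,2),W(424,262,2)])):
    P=np.array(P); print(nm); print(P); print("ctr",P[:4].mean(0))
    d=(P[0]+P[1]-P[2]-P[3]);print("yaw",np.degrees(np.arctan2(d[1],d[0])))
    if len(P)>4: d=P[4]-P[5];print("hyaw",np.degrees(np.arctan2(d[1],d[0])))
E
```

```text
top
[[523.137  38.195  12.   ]
 [531.986 -27.781  12.   ]
 [444.119 -43.987   2.   ]
 [433.812  26.455   2.   ]
 [399.098 -15.646  54.   ]
 [287.314 -31.767  53.   ]]
ctr [483.264  -1.78    7.   ]
yaw 8.962659117489395
hyaw 8.20609553822648
side
[[525.157  33.6    12.   ]
 [539.553 -35.602  12.   ]
 [450.395 -41.923   2.   ]
 [437.726  25.769   2.   ]]
ctr [488.208  -4.539   7.   ]
yaw 4.581630552931179
```

```bash
python3 - <<'E'
from h import *
sd=cam("side");t=cam("top");print(status.state()["t"])
crop(sd,220,190,330,250,"s25",7); crop(t,240,150,300,270,"t25",5)
E
```

```text
28.1833
```

View pics/s25.png

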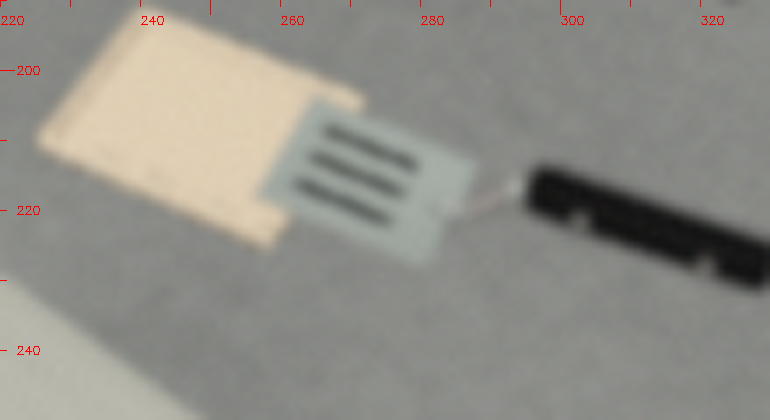

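View pics/t25.png

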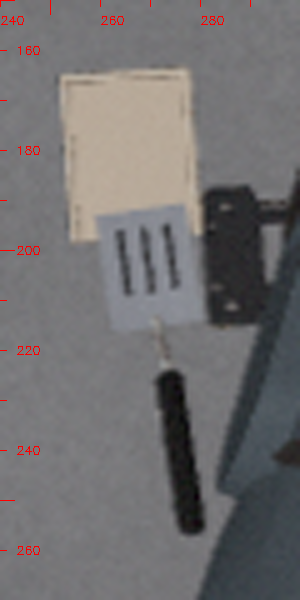

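step_arm(
  motion=[
    {"linear": [0,10,0],"twist": [0,0,0],"claw": 0.3},
    {"linear": [0,20,0],"twist": [0,0,0],"claw": 0.3},
    {"linear": [0,20,0],"twist": [0,0,0],"claw": 0.3},
    {"linear": [0,20,0],"twist": [0,0,0],"claw": 0.3},
    {"linear": [0,20,0],"twist": [0,0,0],"claw": 0.3},
    {"linear": [0,20,0],"twist": [0,0,0],"claw": 0.3},
  ],
)

```text
t: 28.68
ee_pos: [461.9, -117.4, 323.4]
tool_rot: [-0.706, -0.028, 0.707, -0.027]
contact_force: [0.6, -0.8, -0.3]
opening: 35.9
```

```bash
python3 - <<'E'
from h import *
sd=cam("side");t=cam("top");print(status.state()["t"],status.state()["ee_pos"],status.state()["opening"])
crop(sd,220,190,330,250,"s26",7); crop(t,240,150,300,270,"t26",5)
E
```

```text
28.7833 [ 461.9   -117.323  323.43 ] 43.470599366093225
```

View pics/s26.png

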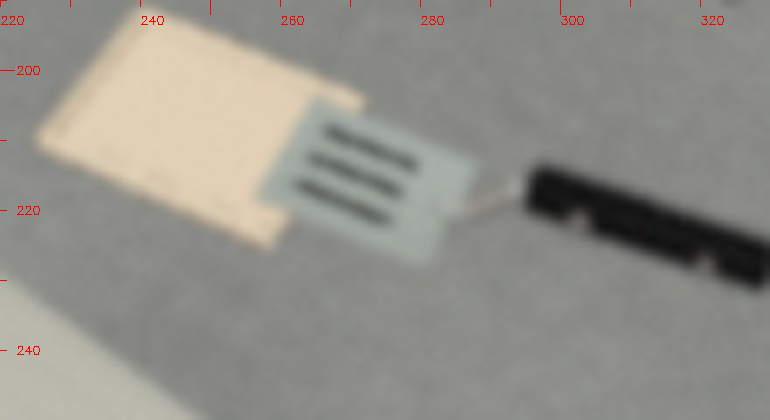

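View pics/t26.png

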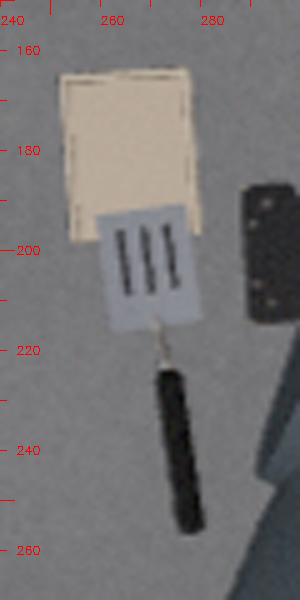

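```bash
python3 - <<'E'
from h import *
from scipy.optimize import least_squares
sd=cam("side");t=cam("top")
obs=[(t,(45,35,2),(259.4,192.8)),(t,(45,-35,2),(276.8,191)),(t,(-45,-35,2),(280.6,213.6)),(t,(-45,35,2),(262.4,216.2)),(t,(-75,0,58),(273.6,224)),(t,(-195,0,70),(278,256)),
(sd,(45,35,2),(256.7,217.9)),(sd,(45,-35,2),(264.7,203.6)),(sd,(-45,-35,2),(288.3,212.9)),(sd,(-45,35,2),(281.1,228.1)),(sd,(-75,0,46),(295.7,217.1))]
def P(v,m): return v[:3]+(R.from_euler('z',v[3])*R.from_euler('y',v[4])*R.from_euler('x',v[5])).apply(m)
f=lambda v:np.concatenate([np.r_[pr(d,P(v,m))-np.array(o)] for d,m,o in obs])
r=least_squares(f,[490,-3,5,.1,-.1,0]); print(r.x,np.degrees(r.x[3])); print(f(r.x).reshape(-1,2))
v=r.x
for m in((45,35,0),(45,-35,0),(-45,-35,0),(-45,35,0),(-112,0,50)): print(m,P(v,m))
E
```

```text
[485.753  -0.512   1.279   0.17   -0.095  -0.018] 9.721892442449654
[[-0.312 -0.061]
 [ 0.455 -0.812]
 [-0.007 -0.001]
 [-0.013 -0.013]
 [-0.121 -0.274]
 [ 0.374  1.098]
 [-0.285  0.181]
 [ 0.227 -0.201]
 [ 0.55   0.382]
 [-0.121  0.415]
 [-0.536 -0.422]]
(45, 35, 0) [524.059  41.555   4.89 ]
(45, -35, 0) [535.758 -27.448   6.169]
(-45, -35, 0) [447.447 -42.578  -2.332]
(-45, 35, 0) [435.748  26.425  -3.611]
(-112, 0, 50) [371.046 -19.233  40.469]
```

```bash
python3 - <<'E'
from h import *
p,Rt=tcp_for([485.8,-0.5,4.8],0.17,-0.105); print(p)
up=np.array([0,0,1])
go(p+[0,0,90],Rt)
E
```

```text
[372.82  -19.894  23.891]
lin [209.7, -104.0, 81.0] twist [-0.0913, 0.1057, -0.004] deg 8.0
```

step_arm(
  motion=[
    {"linear": [20,-25,20],"twist": [-0.02,0.02,0],"claw": 0.3},
    {"linear": [50,-45,35],"twist": [-0.05,0.05,0],"claw": 0.3},
    {"linear": [80,-65,50],"twist": [-0.07,0.08,0],"claw": 0.3},
    {"linear": [110,-85,65],"twist": [-0.0913,0.1057,-0.004],"claw": 0.3},
    {"linear": [140,-104,81],"twist": [-0.0913,0.1057,-0.004],"claw": 0.3},
    {"linear": [170,-104,81],"twist": [-0.0913,0.1057,-0.004],"claw": 0.3},
    {"linear": [200,-104,81],"twist": [-0.0913,0.1057,-0.004],"claw": 0.3},
    {"linear": [210,-104,81],"twist": [-0.0913,0.1057,-0.004],"claw": 0.3},
    {"linear": [210,-104,81],"twist": [-0.0913,0.1057,-0.004],"claw": 0.3},
  ],
)

```text
t: 29.63
ee_pos: [371.5, -19.6, 111.7]
tool_rot: [0.739, 0.064, -0.668, 0.056]
contact_force: [0.3, 0.1, 0.5]
opening: 60.6
```

```bash
python3 - <<'E'
from h import *
p,Rt=tcp_for([485.8,-0.5,4.8],0.17,-0.105); s=status.state();print(s["ee_pos"],s["opening"],s["q"])
go(p,Rt)
sd=cam("side"); crop(sd,220,140,380,270,"s27",4)
E
```

```text
[371.483 -19.576 111.698] 60.63506859610325 [-0.207  0.161  2.245  0.064  0.643  1.144]
lin [87.5, 0.7, 7.6] twist [-0.0001, 0.0038, 0.0015] deg 0.2
```

View pics/s27.png

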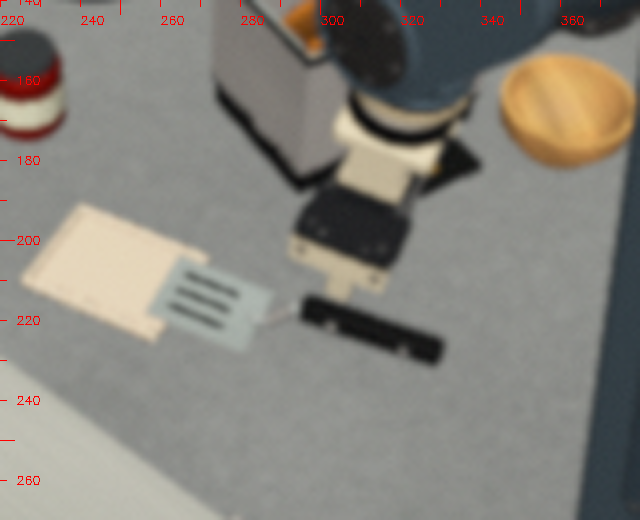

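step_arm(
  motion=[
    {"linear": [30,0.7,5],"twist": [0,0,0],"claw": 0.3},
    {"linear": [60,0.7,7.6],"twist": [0,0,0],"claw": 0.3},
    {"linear": [80,0.7,7.6],"twist": [0,0,0],"claw": 0.3},
    {"linear": [87,0.7,7.6],"twist": [0,0,0],"claw": 0.3},
    {"linear": [87,0.7,7.6],"twist": [0,0,0],"claw": 0.3},
  ],
)

```text
t: 30.1
ee_pos: [374.8, -20.4, 26.1]
tool_rot: [0.74, 0.063, -0.667, 0.057]
contact_force: [-0.2, -0.6, 0.4]
opening: 60.4
```

```bash
python3 - <<'E'
from h import *
p,Rt=tcp_for([485.8,-0.5,4.8],0.17,-0.105); s=status.state();print(s["ee_pos"],s["opening"],s["contact_force"])
go(p,Rt)
sd=cam("side"); crop(sd,220,150,380,270,"s28",5); t=cam("top"); crop(t,240,150,340,270,"t28",5)
E
```

```text
[374.754 -20.419  26.066] 60.3822296381701 [-0.209 -0.584  0.442]
lin [2.0, -0.8, 2.0] twist [-0.0002, 0.0009, 0.0004] deg 0.1
```

View pics/s28.png

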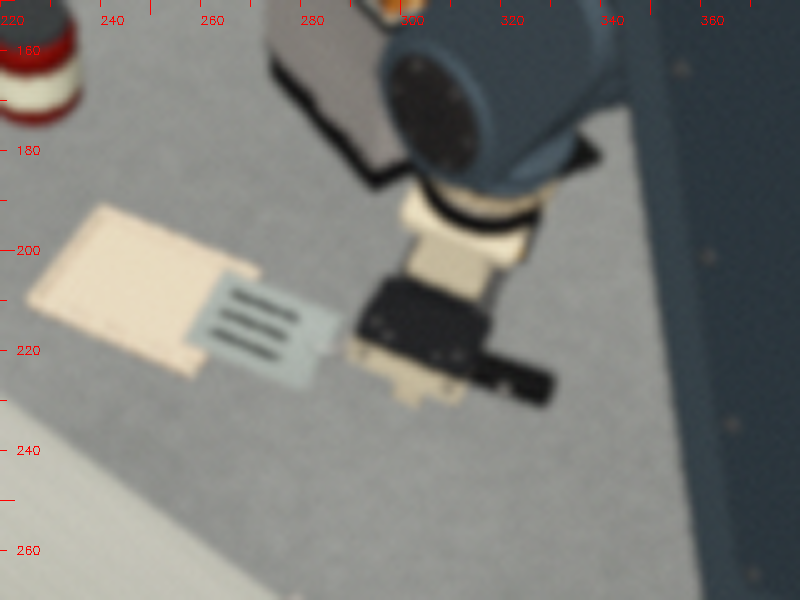

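Handle is between the fingers. Close and lift.

step_arm(
  motion=[
    {"linear": [1,-0.8,2],"twist": [0,0,0],"claw": 0.3},
    {"linear": [1,-0.8,2],"twist": [0,0,0],"claw": -1},
    {"linear": [1,-0.8,2],"twist": [0,0,0],"claw": -1},
    {"linear": [1,-0.8,2],"twist": [0,0,0],"claw": -1},
    {"linear": [1,-0.8,2],"twist": [0,0,0],"claw": -1},
    {"linear": [1,-0.8,2],"twist": [0,0,0],"claw": -1},
    {"linear": [1,-0.8,2],"twist": [0,0,0],"claw": -1},
    {"linear": [1,-0.8,2],"twist": [0,0,0],"claw": -1},
  ],
  newtons=55,
)

```text
t: 30.87
ee_pos: [372.4, -19.9, 25.0]
tool_rot: [0.741, 0.063, -0.667, 0.057]
contact_force: [0.3, -2.3, 0.6]
opening: 19.4
```

step_arm(
  motion=[
    {"linear": [-10,0,0],"twist": [0,0,0],"claw": -1},
    {"linear": [-25,0,0],"twist": [0,0,0],"claw": -1},
    {"linear": [-45,0,0],"twist": [0,-0.05,0],"claw": -1},
    {"linear": [-60,0,0],"twist": [0,-0.1,0],"claw": -1},
    {"linear": [-65,0,0],"twist": [0,-0.1,0],"claw": -1},
    {"linear": [-65,0,0],"twist": [0,-0.1,0],"claw": -1},
  ],
)

```text
t: 31.37
ee_pos: [366.5, -21.0, 90.2]
tool_rot: [0.707, 0.06, -0.702, 0.06]
contact_force: [-0.3, -0.1, -1.4]
opening: 19.5
```

```bash
python3 - <<'E'
from h import *
s=status.state();print(s["t"],s["ee_pos"],s["opening"],s["contact_force"])
sd=cam("side"); crop(sd,220,150,380,270,"s29",5); t=cam("top"); crop(t,240,150,340,270,"t29",5)
o,fx,ly,up=turner(s); print(o,fx,up)
for m in ((45,35),(45,-35),(-45,-35),(-45,35)): q=o+m[0]*fx+m[1]*ly+2*up; print(m,pr(sd,q).round(1),pr(t,q).round(1))
E
```

```text
31.3667 [366.471 -21.004  90.19 ] 19.50211072857557 [-0.344 -0.115 -1.364]
[477.094  -1.981  60.094] [0.985 0.17  0.008] [-0.008 -0.001  1.   ]
(45, 35) [258.6 208.4] [259.8 193.3]
(45, -35) [267.3 193.7] [278.7 190.6]
(-45, -35) [292.3 202.3] [282.4 215. ]
(-45, 35) [284.3 217.5] [263.3 217.7]
```

View pics/s29.png

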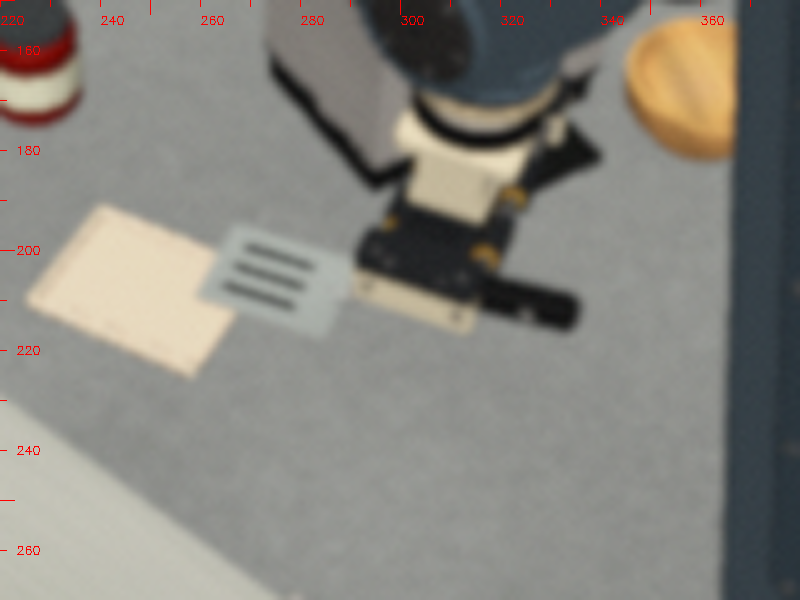

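View pics/t29.png

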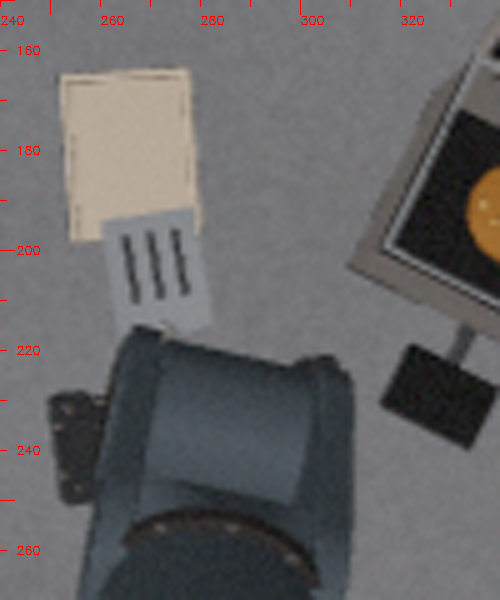

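```bash
python3 - <<'E'
from h import *
p,Rt=tcp_for([569,17.5,50],np.radians(4.8)); go(p,Rt)
p,Rt=tcp_for([569,17.5,7],np.radians(4.8)); go(p,Rt)
E
```

```text
lin [8.4, -13.0, -95.7] twist [0.0862, -0.0053, 0.0008] deg 4.9
lin [51.4, -13.0, -95.5] twist [0.0862, -0.0053, 0.0008] deg 4.9
```

step_arm(
  motion=[
    {"linear": [0,-3,-20],"twist": [0.02,0,0],"claw": -1},
    {"linear": [2,-7,-50],"twist": [0.05,-0.002,0],"claw": -1},
    {"linear": [5,-11,-80],"twist": [0.08,-0.005,0],"claw": -1},
    {"linear": [8,-13,-96],"twist": [0.086,-0.005,0],"claw": -1},
    {"linear": [8,-13,-96],"twist": [0.086,-0.005,0],"claw": -1},
    {"linear": [8,-13,-96],"twist": [0.086,-0.005,0],"claw": -1},
  ],
)

```text
t: 31.97
ee_pos: [457.4, 8.2, 80.6]
tool_rot: [-0.706, -0.03, 0.707, -0.03]
contact_force: [-0.4, 0.3, -0.7]
opening: 19.5
```

```bash
python3 - <<'E'
from h import *
s=status.state();print(s["t"],s["ee_pos"],s["opening"],s["contact_force"])
sd=cam("side"); crop(sd,210,150,330,240,"s30",6); t=cam("top"); crop(t,230,130,310,230,"t30",6)
o,fx,ly,up=turner(s); print(o,fx,up)
for m in ((45,35),(45,-35),(-45,-35),(-45,35)): q=o+m[0]*fx+m[1]*ly+2*up; print(m,pr(sd,q).round(1),pr(t,q).round(1))
E
```

```text
31.9667 [457.352   8.164  80.588] 19.50741845128254 [-0.429  0.288 -0.718]
[568.881  17.638  49.34 ] [ 0.996  0.084 -0.002] [ 0.002 -0.001  1.   ]
(45, 35) [232.4 201.2] [256. 168.]
(45, -35) [243.2 187.8] [274.8 167. ]
(-45, -35) [266.1 197.4] [276.3 191. ]
(-45, 35) [255.7 211.4] [257.4 192. ]
```

View pics/s30.png

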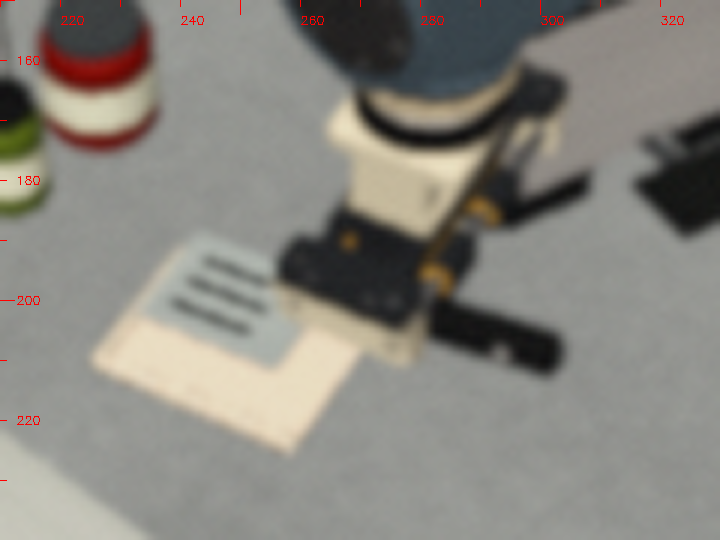

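View pics/t30.png

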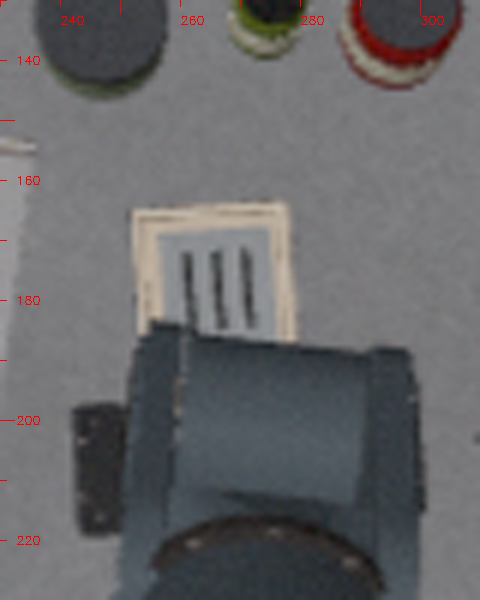

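step_arm(
  motion=[
    {"linear": [12,0,0],"twist": [0,0,0],"claw": -1},
    {"linear": [25,0,0],"twist": [0,0,0],"claw": -1},
    {"linear": [34,0,0],"twist": [0,0,0],"claw": -1},
    {"linear": [39,0,0],"twist": [0,0,0],"claw": -1},
    {"linear": [41,0,0],"twist": [0,0,0],"claw": -1},
    {"linear": [42,0,0],"twist": [0,0,0],"claw": -1},
    {"linear": [42.5,0,0],"twist": [0,0,0],"claw": -1},
    {"linear": [42.5,0,0],"twist": [0,0,0],"claw": -1},
  ],
)

```text
t: 32.73
ee_pos: [458.4, 7.9, 40.0]
tool_rot: [0.707, 0.03, -0.706, 0.03]
contact_force: [-0.4, -0.2, -2.3]
opening: 19.5
```

```bash
python3 - <<'E'
from h import *
s=status.state();print(s["t"],s["ee_pos"],s["opening"],s["contact_force"],s["torque"]); print(turner(s))
sd=cam("side"); crop(sd,210,150,330,240,"s31",6); t=cam("top"); crop(t,230,130,310,230,"t31",6)
E
```

```text
32.7333 [458.437   7.906  39.965] 19.50244403013088 [-0.384 -0.151 -2.261] [-0.024  0.206 -0.027]
(array([570.061,  17.278,   9.028]), array([0.996, 0.084, 0.001]), array([-0.084,  0.996,  0.   ]), array([-0.001, -0.   ,  1.   ]))
```

View pics/t31.png

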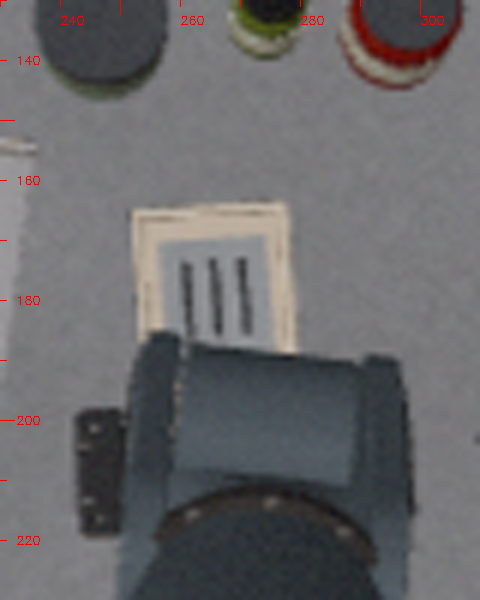

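Not yet in contact; down a little more, then release.

step_arm(
  motion=[
    {"linear": [1.5,0,1],"twist": [0,0,0],"claw": -1},
    {"linear": [2.5,0,2],"twist": [0,0,0],"claw": -1},
    {"linear": [3.2,0,2],"twist": [0,0,0],"claw": -1},
    {"linear": [3.2,0,2],"twist": [0,0,0],"claw": -1},
  ],
)

```text
t: 33.17
ee_pos: [456.9, 7.9, 37.0]
tool_rot: [0.707, 0.03, -0.706, 0.03]
contact_force: [-0.4, 1.7, 8.3]
opening: 19.9
```

```bash
python3 - <<'E'
from h import *
s=status.state();print(s["t"],s["ee_pos"],s["opening"],s["contact_force"],s["torque"]); print(turner(s)[0])
E
```

```text
33.1667 [456.94    7.895  37.01 ] 19.858222098844553 [-0.362  1.687  8.272] [ 0.439 -0.287  0.209]
[568.602  17.309   6.221]
```

step_arm(
  motion=[
    {"linear": [-0.8,0,0],"twist": [0,0,0],"claw": -1},
    {"linear": [-0.8,0,0],"twist": [0,0,0],"claw": -1},
    {"linear": [-0.8,0,0],"twist": [0,0,0],"claw": -0.5},
    {"linear": [-0.8,0,0],"twist": [0,0,0],"claw": -0.3},
    {"linear": [-0.8,0,0],"twist": [0,0,0],"claw": 0},
    {"linear": [-0.8,0,0],"twist": [0,0,0],"claw": 0.3},
    {"linear": [-0.8,0,0],"twist": [0,0,0],"claw": 0.3},
    {"linear": [-0.8,0,0],"twist": [0,0,0],"claw": 0.3},
  ],
)

```text
t: 33.83
ee_pos: [456.2, 7.8, 37.2]
tool_rot: [-0.706, -0.03, 0.707, -0.03]
contact_force: [0.6, 0.1, 0.2]
opening: 52.1
```

```bash
python3 - <<'E'
from h import *
s=status.state();print(s["t"],s["ee_pos"],s["opening"],s["contact_force"],s["torque"]); print(turner(s)[0])
sd=cam("side"); crop(sd,210,150,330,240,"s32",6); t=cam("top"); crop(t,230,130,310,230,"t32",6)
E
```

```text
33.8333 [456.203   7.777  37.193] 52.128151140219195 [0.599 0.132 0.158] [-0.022  0.045  0.026]
[567.805  17.15    6.174]
```

View pics/s32.png

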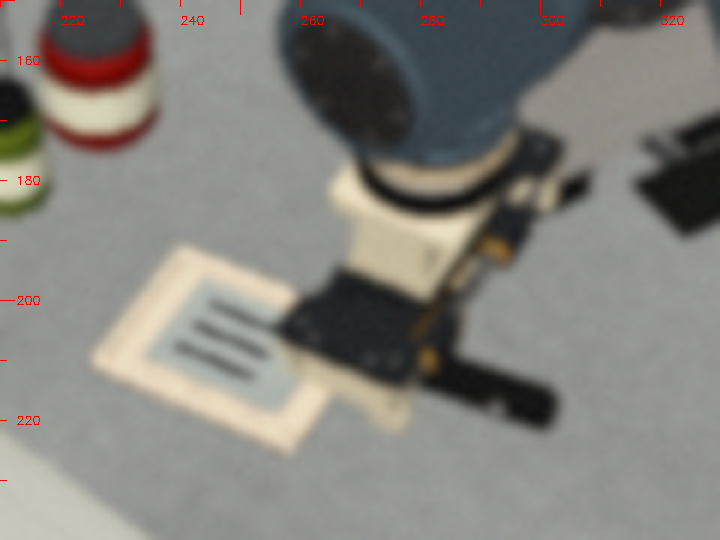

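View pics/t32.png

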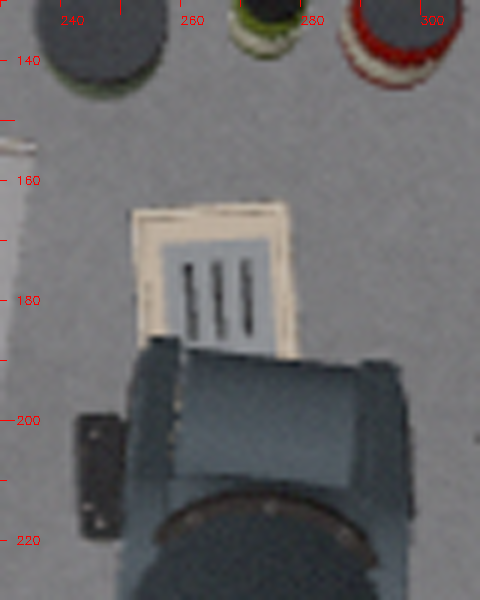

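step_arm(
  motion=[
    {"linear": [-6,0,0],"twist": [0,0,0],"claw": 0.3},
    {"linear": [-18,0,0],"twist": [0,0,0],"claw": 0.3},
    {"linear": [-36,0,0],"twist": [0,0,0],"claw": 0.3},
    {"linear": [-56,0,0],"twist": [0,0,0],"claw": 0.3},
    {"linear": [-80,0,0],"twist": [0,0,0],"claw": 0.3},
  ],
)

```text
t: 34.35
ee_pos: [455.7, 7.8, 118.0]
tool_rot: [-0.706, -0.03, 0.707, -0.03]
contact_force: [0.2, 0.3, -0.6]
opening: 60.5
```

```bash
python3 - <<'E'
from h import *
s=status.state();print(s["t"],s["ee_pos"],s["opening"],s["contact_force"],s["torque"])
sd=cam("side"); crop(sd,210,150,330,240,"s33",6)
E
```

```text
34.35 [455.69    7.821 117.978] 60.497241105440416 [ 0.215  0.273 -0.564] [ 0.053 -0.002 -0.036]
```

View pics/s33.png

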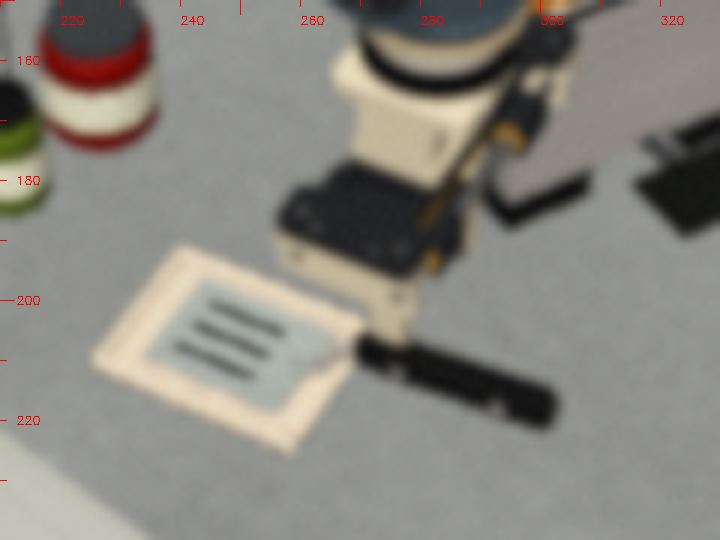

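```bash
python3 - <<'E'
from h import *
t=cam("top"); sd=cam("side")
for z in (0,90): print(pt(t,365,105,z),pt(t,332,105,z),pt(t,365,138,z))
# lid edge corners predicted
for y in (103,-103):
  for th in (1.75,1.9):
    q=bn(75-156*np.cos(th),y,171+156*np.sin(th)); print(y,th,q,pr(t,q),pr(sd,q))
print(bn(165,0,285))
p=bn(165,0,400); go(p,rot(BY,0,-1))
crop(sd,200,40,400,240,"s34",3); crop(t,270,60,430,240,"t34",3)
E
```

```text
[ 889.783 -371.954    0.   ] [ 884.98  -239.495    0.   ] [ 754.167 -370.131    0.   ]
[ 854.748 -342.409   90.   ] [ 850.266 -218.834   90.   ] [ 728.226 -340.709   90.   ]
103 1.75 [ 649.491 -215.337  324.502] [348.828 141.098] [268.633  88.539]
103 1.9 [ 669.981 -224.935  318.623] [351.414 135.078] [265.005  86.788]
-103 1.75 [ 562.106 -401.884  324.502] [411.689 171.894] [320.076  70.943]
-103 1.9 [ 582.596 -411.482  318.623] [413.77  165.573] [315.95   69.514]
[ 662.119 -334.993  285.   ]
lin [-280.5, 358.8, -176.5] twist [0.5219, -0.0034, 0.0005] deg 29.9
```

View pics/s34.png

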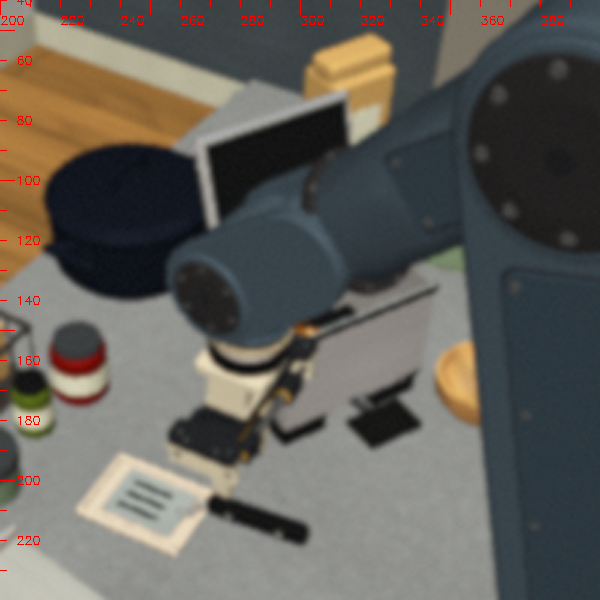

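View pics/t34.png

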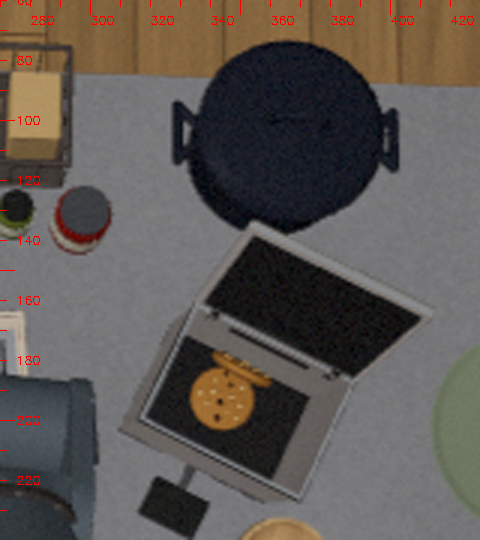

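step_arm(
  motion=[
    {"linear": [-30,0,0],"twist": [0,0,0],"claw": 0},
    {"linear": [-70,0,0],"twist": [0,0,0],"claw": -1},
    {"linear": [-110,0,0],"twist": [0,0,0],"claw": -1},
    {"linear": [-150,0,0],"twist": [0.05,0,0],"claw": -1},
    {"linear": [-190,10,-5],"twist": [0.1,0,0],"claw": -1},
    {"linear": [-228,20,-10],"twist": [0.15,0,0],"claw": -1},
    {"linear": [-264,40,-20],"twist": [0.2,0,0],"claw": -1},
    {"linear": [-280,75,-35],"twist": [0.25,0,0],"claw": -1},
    {"linear": [-280,111,-52],"twist": [0.3,0,0],"claw": -1},
    {"linear": [-280,147,-70],"twist": [0.35,0,0],"claw": -1},
  ],
  newtons=20,
)

```text
t: 35.33
ee_pos: [539.1, -134.5, 397.7]
tool_rot: [0.701, -0.095, -0.7, -0.095]
contact_force: [1.2, 0.0, -0.3]
opening: 1.2
```

```bash
python3 - <<'E'
from h import *
s=status.state();print(s["t"],s["ee_pos"],s["q"],s["contact_force"],s["opening"])
go(bn(170,0,400),rot(BY,0,-1))
E
```

```text
35.3333 [ 539.087 -134.531  397.651] [-0.328  0.243  1.364  0.     1.533  1.511] [ 1.19   0.041 -0.322] 1.1687483979912883
lin [-2.1, 161.5, -176.7] twist [0.1699, -0.0013, 0.0002] deg 9.7
```

step_arm(
  motion=[
    {"linear": [-5,25,-28],"twist": [0.05,0,0],"claw": -1},
    {"linear": [-5,51,-56],"twist": [0.1,0,0],"claw": -1},
    {"linear": [-5,77,-84],"twist": [0.17,0,0],"claw": -1},
    {"linear": [-5,103,-112],"twist": [0.17,0,0],"claw": -1},
    {"linear": [-5,129,-140],"twist": [0.17,0,0],"claw": -1},
    {"linear": [-5,150,-165],"twist": [0.17,0,0],"claw": -1},
    {"linear": [-5,161,-177],"twist": [0.17,0,0],"claw": -1},
    {"linear": [-5,161,-177],"twist": [0.17,0,0],"claw": -1},
  ],
)

```text
t: 36.0
ee_pos: [667.4, -337.8, 397.9]
tool_rot: [-0.689, 0.153, 0.692, 0.154]
contact_force: [-0.3, -0.9, 0.4]
opening: 0.6
```

```bash
python3 - <<'E'
from h import *
s=status.state();print(s["t"],s["ee_pos"],s["q"],s["contact_force"],s["opening"])
go(bn(170,0,283),rot(BY,0,-1))
sd=cam("side"); crop(sd,200,0,400,200,"s35",3)
E
```

```text
36.0 [ 667.431 -337.76   397.948] [-0.531  0.69   0.695 -0.     1.761  1.479] [-0.329 -0.94   0.353] 0.5968791342323116
lin [115.0, -0.2, 0.5] twist [-0.0004, 0.0045, 0.0002] deg 0.3
```

View pics/s35.png

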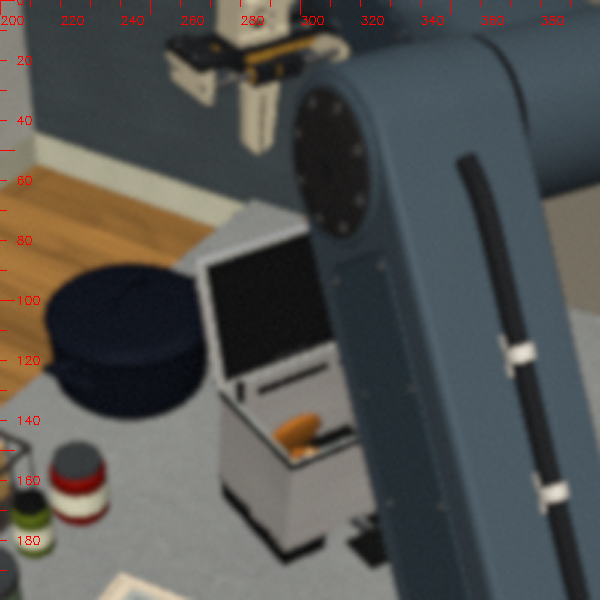

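step_arm(
  motion=[
    {"linear": [30,0,0],"twist": [0,0,0],"claw": -1},
    {"linear": [60,0,0],"twist": [0,0,0],"claw": -1},
    {"linear": [90,0,0],"twist": [0,0,0],"claw": -1},
    {"linear": [110,0,0],"twist": [0,0,0],"claw": -1},
    {"linear": [113,0,0],"twist": [0,0,0],"claw": -1},
    {"linear": [113,0,0],"twist": [0,0,0],"claw": -1},
  ],
)

```text
t: 36.55
ee_pos: [666.2, -333.7, 288.5]
tool_rot: [-0.69, 0.152, 0.691, 0.153]
contact_force: [0.6, 0.9, 0.5]
opening: 0.5
```

```bash
python3 - <<'E'
from h import *
s=status.state();print(s["t"],s["ee_pos"],s["q"],s["contact_force"],s["opening"])
sd=cam("side"); crop(sd,200,0,400,200,"s36",3)
E
```

```text
36.55 [ 666.238 -333.715  288.535] [-0.527  0.69   0.945  0.     1.509  1.479] [0.608 0.942 0.48 ] 0.5238230686750507
```

View pics/s36.png

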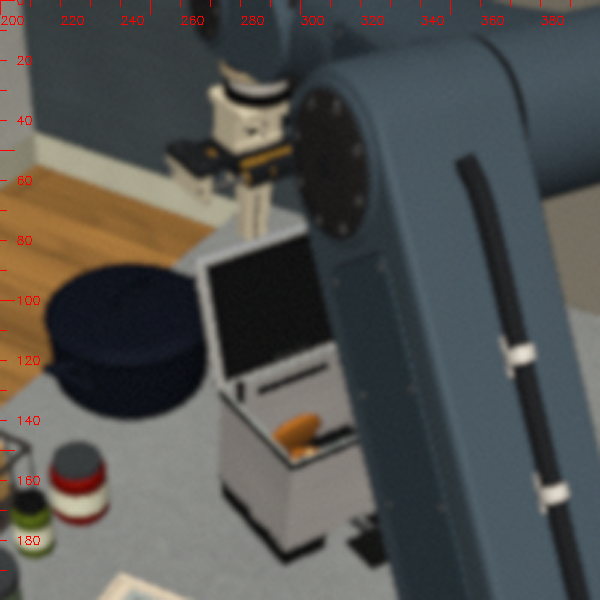

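step_arm(
  motion=[
    {"linear": [2,0,6],"twist": [0,0,0],"claw": -1},
    {"linear": [3,0,14],"twist": [0,0,0],"claw": -1},
    {"linear": [3,0,22],"twist": [0,0,0],"claw": -1},
    {"linear": [3,0,31],"twist": [0,0,0],"claw": -1},
    {"linear": [3,0,40],"twist": [0,0,0],"claw": -1},
    {"linear": [3,0,50],"twist": [0,0,0],"claw": -1},
    {"linear": [3,0,60],"twist": [0,0,0],"claw": -1},
    {"linear": [3,0,70],"twist": [0,0,0],"claw": -1},
    {"linear": [3,0,80],"twist": [0,0,0],"claw": -1},
    {"linear": [3,0,90],"twist": [0,0,0],"claw": -1},
  ],
)

```text
t: 37.43
ee_pos: [585.4, -296.7, 288.9]
tool_rot: [0.692, -0.153, -0.689, -0.153]
contact_force: [0.5, 0.2, -0.5]
opening: 0.5
```

```bash
python3 - <<'E'
from h import *
s=status.state();print(s["t"],s["ee_pos"],s["contact_force"])
sd=cam("side"); crop(sd,200,0,400,200,"s37",3)
E
```

```text
37.4333 [ 585.447 -296.654  288.865] [ 0.523  0.15  -0.534]
```

View pics/s37.png

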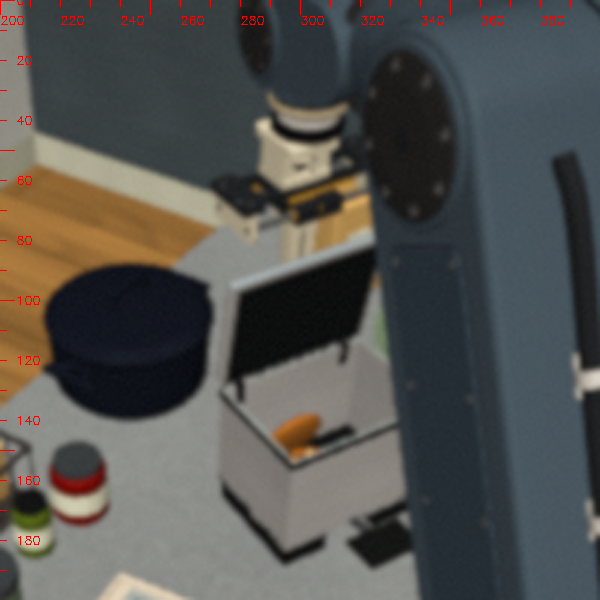

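step_arm(
  motion=[
    {"linear": [0,0,8],"twist": [0,0,0],"claw": -1},
    {"linear": [0,0,16],"twist": [0,0,0],"claw": -1},
    {"linear": [0,0,24],"twist": [0,0,0],"claw": -1},
    {"linear": [0,0,32],"twist": [0,0,0],"claw": -1},
    {"linear": [-10,0,32],"twist": [0,0,0],"claw": -1},
    {"linear": [-40,0,32],"twist": [0,0,0],"claw": -1},
    {"linear": [-75,0,32],"twist": [0,0,0],"claw": -1},
    {"linear": [-110,0,32],"twist": [0,0,0],"claw": -1},
    {"linear": [-140,0,32],"twist": [0,0,0],"claw": -1},
    {"linear": [-140,0,32],"twist": [0,0,0],"claw": -1},
  ],
)

```text
t: 38.32
ee_pos: [557.0, -283.7, 433.8]
tool_rot: [0.694, -0.154, -0.687, -0.152]
contact_force: [0.5, -0.2, 0.2]
opening: 0.9
```

step_arm(
  motion=[
    {"linear": [0,-10,0],"twist": [0,0,0],"claw": -1},
    {"linear": [0,-30,0],"twist": [0,0,0],"claw": -1},
    {"linear": [0,-60,0],"twist": [0,0,0],"claw": -1},
    {"linear": [0,-90,20],"twist": [0,0,0],"claw": -1},
    {"linear": [0,-120,40],"twist": [0,0,0],"claw": -1},
    {"linear": [0,-150,70],"twist": [0,0,0],"claw": -1},
    {"linear": [0,-180,100],"twist": [0,0,0],"claw": -1},
    {"linear": [0,-200,120],"twist": [0,0,0],"claw": -1},
    {"linear": [0,-200,120],"twist": [0,0,0],"claw": -1},
    {"linear": [0,-200,120],"twist": [0,0,0],"claw": -1},
  ],
)

```text
t: 39.15
ee_pos: [531.4, -49.6, 425.8]
tool_rot: [-0.69, 0.152, 0.691, 0.152]
contact_force: [0.3, -0.5, -0.7]
opening: 0.5
```

step_arm(
  motion=[
    {"linear": [0,0,0],"twist": [0,0,0],"claw": -1},
    {"linear": [0,0,0],"twist": [0,0,0],"claw": -1},
    {"linear": [0,0,0],"twist": [0,0,0],"claw": -1},
    {"linear": [0,0,0],"twist": [0,0,0],"claw": -1},
    {"linear": [0,0,0],"twist": [0,0,0],"claw": -1},
    {"linear": [0,0,0],"twist": [0,0,0],"claw": -1},
    {"linear": [0,0,0],"twist": [0,0,0],"claw": -1},
    {"linear": [0,0,0],"twist": [0,0,0],"claw": -1},
    {"linear": [0,0,0],"twist": [0,0,0],"claw": -1},
    {"linear": [0,0,0],"twist": [0,0,0],"claw": -1},
  ],
)

```text
t: 39.98
ee_pos: [531.9, -51.3, 426.3]
tool_rot: [-0.69, 0.153, 0.69, 0.153]
contact_force: [0.1, -0.4, -0.1]
opening: 0.6
```

```bash
python3 - <<'E'
from h import *
s=status.state();print(s["t"],s["ee_pos"],s["contact_force"])
sd=cam("side"); t=cam("top"); cv2.imwrite("pics/s38.png",sd["pixels"]);cv2.imwrite("pics/t38.png",t["pixels"])
crop(sd,210,90,370,240,"s38c",4)
E
```

```text
39.9833 [531.896 -51.291 426.268] [ 0.132 -0.409 -0.107]
```

View pics/s38c.png

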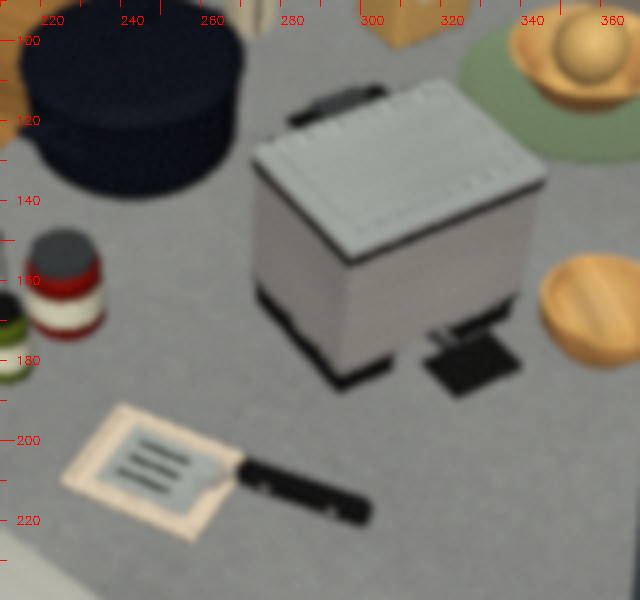

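View pics/t38.png

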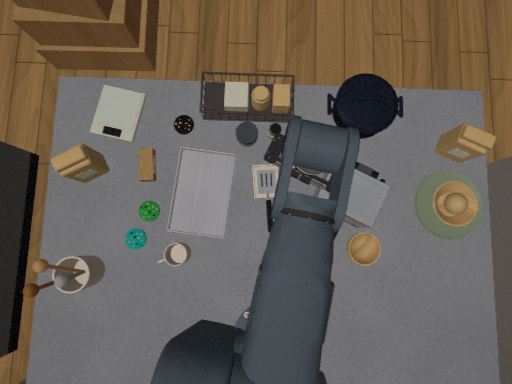

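step_arm(
  motion=[
    {"linear": [0,0,0],"twist": [0,0,0],"claw": -1},
    {"linear": [0,0,0],"twist": [0,0,0],"claw": -1},
    {"linear": [0,0,0],"twist": [0,0,0],"claw": -1},
    {"linear": [0,0,0],"twist": [0,0,0],"claw": -1},
    {"linear": [0,0,0],"twist": [0,0,0],"claw": -1},
    {"linear": [0,0,0],"twist": [0,0,0],"claw": -1},
  ],
)

```text
t: 40.58
ee_pos: [531.9, -51.3, 426.3]
tool_rot: [-0.69, 0.153, 0.69, 0.153]
contact_force: [-0.1, -0.5, -0.5]
opening: 0.7
```

```bash
python3 - <<'E'
from h import *
a=cv2.imread("pics/s38.png"); sd=cam("side"); print(np.abs(a.astype(int)-sd["pixels"])[90:250,200:370].mean(),np.abs(a.astype(int)-sd["pixels"])[190:230,220:310].max())
print(robot.hand_in())
E
```

```text
0.956078431372549 5
the job is handed in; nothing more can be done
None
```

I pressed the pedal to its stop and the lid stayed open. I lifted both biscuits on the sheet with the turner and tipped them into the bin, then laid the turner on its rest and pulled the lid shut. I handed in at about 40.6 s.

- **Turner moved once:** after I first set it down, it turned up half off its rest. It was still moving in pictures taken with the gripper well clear, so I took it for the announced knock. I can't rule out that I dragged it while lifting away. I gripped it again and laid it back.
- **Last checks:** the final pictures show the lid shut with the same outline as at the start, the turner lying flat on its rest and the sheet empty. The look-alikes appear where they were, as do the jars and other things in view. Just before I shut the lid, both biscuits were visible in the bin, the second leaning against the back wall. The bin side and the turner did not change in the last half second, and the arm stood clear with only its usual sensor noise.
- **Disagreement:** in the first set-down the blade sat about 4 mm to one side of where the arm's pose put it, and I corrected for that before lowering. No check failed at the end.

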